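# Pack the wheeled tool case and park it

## Task

Put every tape measure on the table into the open wheeled case, press its lid down until the catch snaps, then wheel the case by its push bar into the masking-tape bay, nose towards the taped end, so that it stands square inside the tape with all four castors trailing straight behind. Leave the other tools alone and do not tip the case.

Things in the scene. Friction and masses are not known exactly. Their poses are not given: they have to be found in the camera images.
- caddy: wheeled tool case, 0.65 kg: deck 270 x 180 mm, top 50 mm up, on four castors, with a black case 200 x 160 mm. Origin on table under the deck's middle; +x forward (away from the push bar), +y left. Case middle 20 mm forward of the origin, inside 192 mm long, from 76 mm right to 71 mm left, floor 54 mm and rim 84 mm above the table. Rolls at 2 to 3 N; move it by its push bar.
- handle (a point): middle of the push bar at the caddy's rear: flat aluminium bar 12 mm thick (caddy's x), 124 mm long (its y), 16 mm high, its middle 156 mm above the table and 115 mm behind the caddy's origin, on two 12 mm posts 50 mm either side of the middle; free to be gripped from above.
- lid (a joint): hinge of the case's domed lid, along the case's right (-y) long side at the rim: 0 shut, grows as it opens, to 1.9 rad; starts wide open. Stiff: stays where it is left (1 to 2 N at the edge moves it). The last 0.08 rad go against a spring catch at the middle of the left side: about 4 to 8 N down on the lid's left edge, then it holds shut at 0.
- lid_hinge (a point): point on the lid's hinge line, at its middle; 20 mm forward of the caddy's origin, 80 mm to its right, 84 mm above the table.
- lid_edge (a point): middle of the lid's free long edge on its outer top face. The lid is 200 mm along the hinge, 160 mm from hinge to this edge, and 32 mm deep (28 mm inside); when shut its top is 116 mm above the table and this point is on the caddy's left.
- bay: parking bay of brown masking tape stuck flat on the table: a rectangle 320 mm long and 230 mm wide inside the tape (18 mm wide), with tape on the two long sides and the front end; the rear end is open. Origin on the table at its middle; +x points to the taped front end, the way in.
- tape0: tape measure (one of up to four alike; absent ones have no pose): 70 mm long (x), 38 mm thick (y), 54 mm high (z), about 0.1 kg, standing on its base; origin at the middle of its underside. Yellow case with round steel faces.
- tape1: tape measure (one of up to four alike; absent ones have no pose): 70 mm long (x), 38 mm thick (y), 54 mm high (z), about 0.1 kg, standing on its base; origin at the middle of its underside. Yellow case with round steel faces.
- tape2: tape measure (one of up to four alike; absent ones have no pose): 70 mm long (x), 38 mm thick (y), 54 mm high (z), about 0.1 kg, standing on its base; origin at the middle of its underside. Yellow case with round steel faces.
- tape3: tape measure (one of up to four alike; absent ones have no pose): 70 mm long (x), 38 mm thick (y), 54 mm high (z), about 0.1 kg, standing on its base; origin at the middle of its underside. Yellow case with round steel faces.
- wheel_fl (a point): axle of the front left castor's 32 mm wheel, 16 mm above the table. Its swivel axis is upright, 105 mm forward and 75 mm left of the caddy's origin; the axle lies 16 mm to the side of that axis, straight behind it (-x) when the castor trails. About 80 mm of straight rolling turns a castor fully round.
- wheel_fr (a point): axle of the front right castor's 32 mm wheel, 16 mm above the table. Its swivel axis is upright, 105 mm forward and 75 mm right of the caddy's origin; the axle lies 16 mm to the side of that axis, straight behind it (-x) when the castor trails. About 80 mm of straight rolling turns a castor fully round.
- wheel_rl (a point): axle of the rear left castor's 32 mm wheel, 16 mm above the table. Its swivel axis is upright, 105 mm behind and 75 mm left of the caddy's origin; the axle lies 16 mm to the side of that axis, straight behind it (-x) when the castor trails. About 80 mm of straight rolling turns a castor fully round.
- wheel_rr (a point): axle of the rear right castor's 32 mm wheel, 16 mm above the table. Its swivel axis is upright, 105 mm behind and 75 mm right of the caddy's origin; the axle lies 16 mm to the side of that axis, straight behind it (-x) when the castor trails. About 80 mm of straight rolling turns a castor fully round.
- hammer: hammer, 280 mm, lying by; not part of the job, to be left alone. Origin at its underside.
- spanner: spanner, 200 mm, lying by; not part of the job, to be left alone. Origin at its underside.
- screwdriver: screwdriver, 200 mm, lying by; not part of the job, to be left alone. Origin at its underside.
- oil_can: blue can, 60 mm across, 140 mm high, standing by; not part of the job, to be left alone. Origin at its underside.

How it is judged:
By the outcome, as a careful person would: the job done as asked, in the order asked, and still so for the second after the job is handed in, with the robot touching nothing.
Of tape0, tape1, tape2, tape3 only 2 to 4 are there at a start; the rules pass over those that are not, and their reading is None.
At some moment in a run one of tape0, tape1, tape2, tape3 may be knocked a few centimetres aside while the robot is not near it.
Once in a run the grip may slacken for a moment while it holds something.
It also fails if it takes over 210 s, if anything falls off the work surface, if the arm or the gripper's body presses on something with over 40 N, if the wrist force passes 120 N, or if a joint passes its speed limit or range.

## Robot

A 7-joint arm with a two-finger parallel gripper is mounted at the origin on the work surface. World frame = base frame: x ahead of the robot, y to its left, z up, the work surface at z = 0. Lengths are in m, angles in rad, forces in N, time in s.
With the tool pointing down it reaches from about 0.35 to 0.9 m from the base axis. Payload 7.2 kg.
Tool frame: the origin (TCP) lies on the centre line of the jaws, within the pads' length; the fingertips stand 14 mm ahead of it and the grasp point (between the pads) lies 5 mm behind it; z points along the fingers, y is the direction in which the jaws open and shut (so a half turn about z gives the same grasp; the last joint's range is limited). The gripper opens to 85 mm and grips with 20 to 120 N. Pads are 22 mm wide; open, the fingers measure 114 mm over their backs; the gripper's body (76 mm by 85 mm) begins 54 mm behind the grasp point. The pads swing forward as they close: fully open they stand 13 mm farther back than shut.
Start: joints at [1.08, 0.411, -0.013, 1.596, 0.006, 1.134, -0.082], TCP at [0.256, -0.57, 0.22] pointing down, gripper open.
Joint ranges: [-2.95, 2.95], [-0.29, 1.99], [-1.47, 1.44], [0.14, 2.54], [-1.03, 4.17], [0.13, 1.85], [-2.86, 2.86]. Speed limits (rad/s): [2.39, 2.39, 3.01, 3.01, 3.14, 3.14, 3.14].

## Interface

Orientations are given as a rotation vector (axis times angle).
In Python, from station import manip, optics, workorder, recognise, place_of gives the robot as it stands.
- The arm moves only by the tool arm_command, never from a script. Its argument "plan" is a list of rows, each an object of numbers: "wx", "wy", "wz": the turn, a rotation vector about the tool's x, y, z normalised to -1 to 1, where 1 is pi rad; "tx", "ty", "tz": the shift along the tool's x, y, z normalised to -1 to 1, where 1 is 0.5 m; "hand": the finger opening in mm, from 0 to 85.4. In form: [{"wx": .., "wy": .., "wz": .., "tx": .., "ty": .., "tz": .., "hand": ..}, ...]. A call has 1 to 10 rows; each row is the pose to reach, as a shift and turn from the pose commanded when the call began, along the tool's axes at that moment, turning the shorter way round; what a row does not reach only later rows make up. A row lasts 1/10 s, in which the tool goes at most 50 mm and 8.59 degrees, less where a joint would pass 70% of its speed; a pose out of reach is approached as far as the arm can. A call with a number of a shift or a turn outside -1 to 1 is refused whole. A call with a gripper value outside its range is refused whole. The fingers move at their own pace and stop on an object; "squeeze" is the grip in N (left out, the last holds). Time passes only in rows, so rows that repeat a pose let the fingers close. It gives the time, the measured TCP pose, the force and the opening at its end, in the units of the state.
- manip.read_state(): the state, without advancing time (a new reading comes with each control period).
- optics.capture(name): name is "side" or "top"; returns (picture, depth): 480x640x3 uint8, red, green, blue; 480x640 float32, m along the optical axis (not along the pixel's ray), 0 where there is no reading.
- optics.camera_info(name): a dict with "fx", "fy", "cx", "cy" (pixels), "rvec" (rotation vector, rad) and "tvec" (3), from world to camera coordinates, as OpenCV has them. Camera axes: x right, y down, z forward; pixel columns grow to the right and rows downward; lengths in m; the calibration is good to about 2 mm. A picture is of the moment at which its call begins. camera_info takes no time and is no camera call.
- workorder.close_job(): hands the job in, once; it reports no verdict.
Trained networks look in the newest picture that a camera, given by its name, has taken for a name from the list of things; names that differ only in an ending like _2 or _b are one class to them, and where a whole thing is asked for, a point or a joint stands for the part that bears it (a point fixed in the world has none). Each returns a list of dicts, best first, with "conf" (0 to 1); they miss things now and then, are a little off and sometimes report something else, mostly with a low value. They report only what shows in the picture. A call takes as long as a camera call.
- recognise(target, camera): "pixel" ([column, row] in pixels, amid what is visible of it).
- place_of(target, camera): "pixel" ([column, row] in pixels: a listed point, or the origin of a listed thing).
The state is a dict: "time": time; "joint_pos": joint angles; "qd": joint speeds; "tau": joint torques, N m; "position": TCP position; "ee_rot": TCP orientation; "ft_force": force on the tool from outside, world axes, zero at the start; "wrist_torque": the same for the moment, N m; "width": finger opening in m.
Only numpy, scipy, OpenCV 4.12 (cv2) and the standard library are available. Lean on these libraries where they do the work, as an engineer would, in place of code of your own. Each camera call takes 0.05 s, during which the arm holds its last target.

## Working session

There is one attempt and no reset: what is moved stays moved. The work goes in short steps, Python scripts to look and compute and a tool call to move; the robot and the scene stay as the last step left them, time stands still between calls to the robot, and variables do not carry over. Pictures are saved under pics/ and viewed, and the job is handed in when it is done.

Besides the shell and the picture viewer there is one more tool, called after "Call:" as a command line: name --argument value ..., lists and objects as JSON in quotes. arm_command: Moves the arm, as the interface text tells. Its arguments: {"type":"object","properties":{"plan":{"type":"array","items":{"type":"object","properties":{"wx":{"type":"number"},"wy":{"type":"number"},"wz":{"type":"number"},"tx":{"type":"number"},"ty":{"type":"number"},"tz":{"type":"number"},"hand":{"type":"number"}}}},"squeeze":{"type":"number"}},"required":["plan"]}

```bash
mkdir -p pics; ls; cat > h.py <<'E'
import numpy as np, cv2
from scipy.spatial.transform import Rotation as R
from station import manip, optics, workorder, recognise, place_of
def cam(n):
    i=optics.camera_info(n); return i, R.from_rotvec(np.array(i['rvec']).ravel()).as_matrix(), np.array(i['tvec']).ravel()
def p2w(n,px,d):
    i,M,t=cam(n); c=np.array([(px[0]-i['cx'])/i['fx']*d,(px[1]-i['cy'])/i['fy']*d,d]); return M.T@(c-t)
def ray(n,px,z):
    i,M,t=cam(n); o=-M.T@t; v=M.T@np.array([(px[0]-i['cx'])/i['fx'],(px[1]-i['cy'])/i['fy'],1]); return o+v*(z-o[2])/v[2]
def w2p(n,w):
    i,M,t=cam(n); c=M@np.array(w)+t; return np.array([c[0]/c[2]*i['fx']+i['cx'],c[1]/c[2]*i['fy']+i['cy']])
def cloud(n,dep):
    i,M,t=cam(n); v,u=np.mgrid[:480,:640]; c=np.stack([(u-i['cx'])/i['fx']*dep,(v-i['cy'])/i['fy']*dep,dep],-1); return (c-t)@M
def snap(n,f):
    p,d=optics.capture(n); cv2.imwrite(f'pics/{f}.png',cv2.cvtColor(p,cv2.COLOR_RGB2BGR)); np.save(f'pics/{f}.npy',d); return p,d
def st():
    s=manip.read_state(); print({k:np.round(s[k],4).tolist() for k in ('time','joint_pos','position','ee_rot','ft_force','width')}); return s
E
python3 - <<'E'
from h import *
st()
for n in('top','side'):
    snap(n,n+'0'); i,M,t=cam(n); print(n,i['fx'],i['fy'],-M.T@t, M.round(2).tolist())
E
```

```text
pics
{'time': 0.0, 'joint_pos': [1.0798, 0.4119, -0.0127, 1.597, 0.0056, 1.1343, -0.0822], 'position': [0.2562, -0.5695, 0.2195], 'ee_rot': [-3.0701, -0.6589, 0.0007], 'ft_force': [-0.1047, -0.7649, -1.596], 'width': 0.0851}
top 564.7920134685875 564.7920134685875 [0.36716086 0.03416757 1.33074411] [[-0.02, -1.0, -0.02], [-0.98, 0.03, -0.19], [0.19, 0.02, -0.98]]
side 584.1414879065263 584.1414879065263 [0.36097645 0.8633387  1.03269401] [[-0.96, -0.29, 0.01], [-0.22, 0.71, -0.67], [0.19, -0.65, -0.74]]
```

View pics/top0.png

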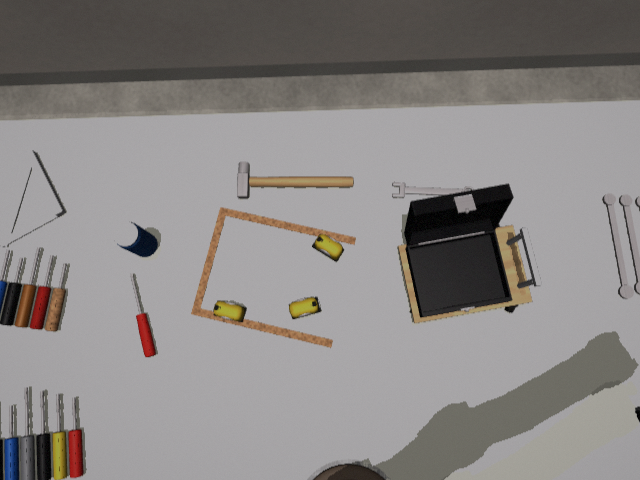

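View pics/side0.png

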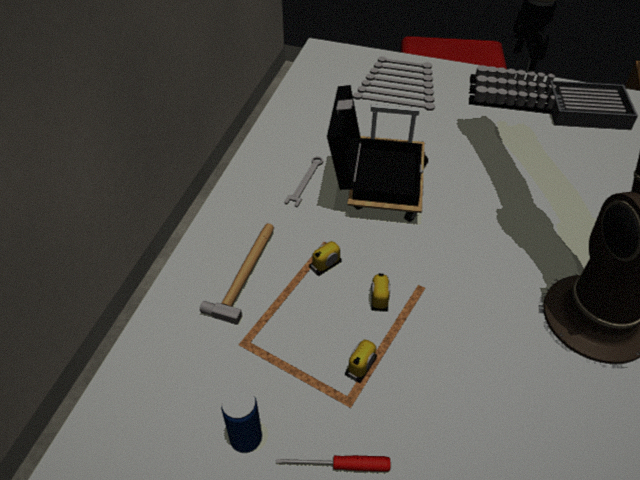

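```bash
python3 - <<'E'
from h import *
Z={'caddy':0,'handle':.156,'lid_hinge':.084,'bay':0,'tape0':0,'oil_can':0,'hammer':0,'lid_edge':.2,'wheel_fl':.016,'wheel_rl':.016,'wheel_fr':.016,'wheel_rr':.016}
for n in('top','side'):
    for k,z in Z.items():
        if k.startswith('wheel') and n=='top': continue
        for r in place_of(k,n)[:5]: 
            if r['conf']>.2: print(n,k,round(r['conf'],2),np.round(r['pixel']),ray(n,r['pixel'],z).round(3))
print(manip.read_state()['time'])
E
```

```text
top caddy 0.72 [460. 277.] [ 0.52 -0.28  0.  ]
top caddy 0.22 [452. 237.] [ 0.617 -0.267  0.   ]
top handle 0.83 [525. 258.] [ 0.539 -0.381  0.156]
top lid_hinge 0.55 [449. 239.] [ 0.597 -0.241  0.084]
top tape0 0.71 [228. 313.] [0.451 0.267 0.   ]
top tape0 0.65 [306. 305.] [0.465 0.085 0.   ]
top tape0 0.63 [330. 250.] [0.593 0.024 0.   ]
top oil_can 0.69 [144. 245.] [0.618 0.472 0.   ]
top oil_can 0.51 [434. 192.] [ 0.729 -0.233  0.   ]
top hammer 0.79 [296. 180.] [0.77  0.102 0.   ]
top hammer 0.74 [141. 246.] [0.616 0.479 0.   ]
top lid_edge 0.65 [459. 193.] [ 0.672 -0.243  0.2  ]
side caddy 0.56 [387. 187.] [ 0.521 -0.273  0.   ]
side handle 0.68 [395. 109.] [ 0.542 -0.394  0.156]
side lid_hinge 0.94 [356. 163.] [ 0.602 -0.243  0.084]
side lid_hinge 0.46 [375. 298.] [0.46  0.154 0.084]
side tape0 0.75 [378. 298.] [0.462 0.087 0.   ]
side tape0 0.67 [361. 364.] [0.457 0.258 0.   ]
side tape0 0.62 [324. 266.] [0.6   0.034 0.   ]
side tape0 0.42 [333. 466.] [0.453 0.472 0.   ]
side oil_can 0.9 [246. 436.] [0.621 0.465 0.   ]
side hammer 0.57 [249. 272.] [0.76  0.103 0.   ]
side hammer 0.55 [424. 161.] [ 0.446 -0.404  0.   ]
side hammer 0.37 [248. 439.] [0.616 0.469 0.   ]
side lid_edge 0.57 [333. 109.] [ 0.675 -0.286  0.2  ]
side wheel_fl 0.63 [244. 270.] [0.765 0.113 0.016]
side wheel_fl 0.41 [411. 215.] [ 0.44  -0.17   0.016]
side wheel_rl 0.42 [428. 161.] [ 0.437 -0.388  0.016]
side wheel_fr 0.5 [360. 205.] [ 0.569 -0.17   0.016]
1.1
```

```bash
cat > fit.py <<'E'
from h import *
def tapes(f,n='top',ret=False):
    p=cv2.imread(f'pics/{f}.png'); d=np.load(f'pics/{f}.npy'); W=cloud(n,d)
    hsv=cv2.cvtColor(p,cv2.COLOR_BGR2HSV)
    m=((hsv[...,0]>20)&(hsv[...,0]<35)&(hsv[...,1]>120)&(hsv[...,2]>70)&(d>0)&(W[...,2]>.015)&(W[...,2]<.15)).astype(np.uint8)
    k,l,s,c=cv2.connectedComponentsWithStats(m)
    for j in range(1,k):
        if s[j,4]<60: continue
        w=W[l==j]; top=w[w[:,2]>np.percentile(w[:,2],90)-.012]
        r=cv2.minAreaRect((top[:,:2]*1000).astype(np.float32))
        print(f,'tape px',c[j].round(),s[j,4],'zmax',np.percentile(w[:,2],95).round(3),'topmean',top.mean(0).round(3),'rect',np.round(r[0]),np.round(r[1]),round(r[2],1))
def bay(f,n='top'):
    p=cv2.imread(f'pics/{f}.png'); d=np.load(f'pics/{f}.npy'); W=cloud(n,d)
    hsv=cv2.cvtColor(p,cv2.COLOR_BGR2HSV)
    m=(hsv[...,0]>4)&(hsv[...,0]<20)&(hsv[...,1]>90)
    i,M,t=cam(n); v,u=np.mgrid[:480,:640]; o=-M.T@t
    D=np.stack([(u-i['cx'])/i['fx'],(v-i['cy'])/i['fy'],np.ones_like(u)],-1)@M
    G=o+D*(-o[2]/D[...,2])[...,None]
    m&=(G[...,0]>.36)&(G[...,0]<.72)&(G[...,1]>-.05)&(G[...,1]<.36)&(abs(W[...,2])<.015)
    pts=G[m][:,:2]
    return pts
def baymodel(x,pts):
    c,s=np.cos(x[2]),np.sin(x[2]); q=pts-x[:2]; X=q[:,0]*c+q[:,1]*s; Y=-q[:,0]*s+q[:,1]*c
    # distance to U centreline: sides y=±.124, front x=.169 ; x from -.16
    a=np.hypot(np.maximum(0,np.maximum(-.16-X,X-.178)),abs(Y)-.124)
    b=np.hypot(X-.169,np.maximum(0,abs(Y)-.133))
    return np.maximum(0,np.minimum(abs(a),abs(b))-.0)
E
python3 - <<'E'
from fit import *
from scipy.optimize import least_squares
tapes('top0'); tapes('side0','side')
for n in('top','side'):
    pts=bay(n+'0',n); 
    best=min((least_squares(baymodel,[.53,.13,a],args=(pts,),loss='soft_l1',f_scale=.01) for a in (1.2,1.4,1.6)),key=lambda r:r.cost)
    print(n,len(pts),best.x.round(4),np.sqrt(np.mean(best.fun**2)))
# caddy
for n in('top','side'):
    p=cv2.imread(f'pics/{n}0.png'); d=np.load(f'pics/{n}0.npy'); W=cloud(n,d)
    box=(W[...,0]>.36)&(W[...,0]<.72)&(W[...,1]<-.1)&(W[...,1]>-.47)&(d>0)
    for lo,hi in((.042,.056),(.076,.09),(.14,.17)):
        q=W[box&(W[...,2]>lo)&(W[...,2]<hi)]; r=cv2.minAreaRect((q[:,:2]*1000).astype(np.float32)); print(n,lo,len(q),np.round(r[0]),np.round(r[1]),round(r[2],1), q[:,2].mean().round(3))
    h=p[...,::-1]; hsv=cv2.cvtColor(p,cv2.COLOR_BGR2HSV)
    wd=box&(W[...,2]>.035)&(W[...,2]<.06)&(hsv[...,1]>80)&(hsv[...,0]<25)&(hsv[...,2]>80)
    q=W[wd]; r=cv2.minAreaRect((q[:,:2]*1000).astype(np.float32)); print('wood',len(q),np.round(r[0]),np.round(r[1]),round(r[2],1),q[:,2].mean())
E
```

```text
top0 tape px [329. 246.] 348 zmax 0.056 topmean [0.596 0.027 0.051] rect [598.  28.] [63. 34.] 58.7
top0 tape px [303. 307.] 374 zmax 0.057 topmean [0.457 0.09  0.052] rect [458.  90.] [32. 64.] 13.3
top0 tape px [228. 310.] 360 zmax 0.056 topmean [0.454 0.259 0.052] rect [454. 260.] [61. 33.] 76.3
top0 tape px [ 59. 455.] 560 zmax 0.03 topmean [0.146 0.637 0.025] rect [146. 639.] [99. 29.] 5.0
side0 tape px [326. 250.] 264 zmax 0.057 topmean [0.597 0.031 0.052] rect [598.  29.] [62. 35.] 57.9
side0 tape px [381. 287.] 322 zmax 0.057 topmean [0.458 0.095 0.052] rect [458.  92.] [30. 61.] 12.9
side0 tape px [363. 353.] 400 zmax 0.057 topmean [0.455 0.264 0.052] rect [456. 264.] [61. 34.] 76.0
top 2463 [0.5344 0.1504 1.3199] 0.005582150700902137
side 2737 [0.5365 0.1493 1.3183] 0.005664493610256522
top 0.042 6808 [ 525. -278.] [180. 271.] 8.8 0.052
top 0.076 2097 [ 538. -274.] [199. 238.] 8.6 0.084
top 0.14 945 [ 604. -294.] [305. 137.] 64.7 0.157
wood 2203 [ 524. -278.] [180. 270.] 9.0 0.0495695791167037
side 0.042 2909 [ 524. -279.] [180. 280.] 8.6 0.052
side 0.076 1212 [ 536. -272.] [198. 241.] 7.8 0.083
side 0.14 673 [ 603. -294.] [307. 136.] 64.6 0.156
wood 524 [ 523. -280.] [177. 280.] 7.7 0.04993247166674495
```

```bash
cat > go.py <<'E'
import sys
from h import *
def tgt(x,y,z,yaw): return np.array([x,y,z]),R.from_euler('z',yaw,degrees=True)*R.from_euler('x',180,degrees=True)
s=manip.read_state(); Rc=R.from_rotvec(s['ee_rot']); pc=np.array(s['position'])
print('t',round(s['time'],2),'pos',pc.round(4),'yaw',np.degrees(np.arctan2(*Rc.as_matrix()[1::-1,0])).round(2),'F',np.round(s['ft_force'],2),'w',round(s['width'],4),'q',np.round(s['joint_pos'],2))
for a in sys.argv[1:]:
    p,Q=tgt(*map(float,a.split(',')))
    d=Rc.inv().apply(p-pc)/.5; w=(Rc.inv()*Q).as_rotvec()/np.pi
    print(a,'dist',np.linalg.norm(p-pc).round(3),dict(zip(('tx','ty','tz','wx','wy','wz'),[round(float(v),4) for v in (*d,*w)])))
E
python3 go.py .458,.091,.2,103.2
```

```text
t 1.1 pos [ 0.2565 -0.5699  0.2203] yaw 24.23 F [-0.04  0.04 -0.25] w 0.0855 q [ 1.08  0.41 -0.01  1.6   0.01  1.13 -0.08]
.458,.091,.2,103.2 dist 0.691 {'tx': 0.91, 'ty': -1.0401, 'tz': 0.0406, 'wx': 0.0, 'wy': -0.0, 'wz': -0.4387}
```

Call:
arm_command --plan '[{"tx": 0.85,"ty": -0.97,"tz": 0.0,"wz": -0.43,"hand": 70},{"tx": 0.85,"ty": -0.97,"tz": 0.0,"wz": -0.43,"hand": 70},{"tx": 0.85,"ty": -0.97,"tz": 0.0,"wz": -0.43,"hand": 70},{"tx": 0.85,"ty": -0.97,"tz": 0.0,"wz": -0.43,"hand": 70},{"tx": 0.85,"ty": -0.97,"tz": 0.0,"wz": -0.43,"hand": 70},{"tx": 0.85,"ty": -0.97,"tz": 0.0,"wz": -0.43,"hand": 70},{"tx": 0.85,"ty": -0.97,"tz": 0.0,"wz": -0.43,"hand": 70},{"tx": 0.85,"ty": -0.97,"tz": 0.0,"wz": -0.43,"hand": 70},{"tx": 0.85,"ty": -0.97,"tz": 0.0,"wz": -0.43,"hand": 70},{"tx": 0.85,"ty": -0.97,"tz": 0.0,"wz": -0.43,"hand": 70}]'

```text
schema error: expected keys wx, wy, wz, tx, ty, tz, hand
```

```bash
python3 go.py .458,.091,.15,103.2
```

```text
t 1.1 pos [ 0.2565 -0.5699  0.2203] yaw 24.23 F [-0.04  0.04 -0.25] w 0.0855 q [ 1.08  0.41 -0.01  1.6   0.01  1.13 -0.08]
.458,.091,.15,103.2 dist 0.695 {'tx': 0.91, 'ty': -1.0401, 'tz': 0.1406, 'wx': 0.0, 'wy': -0.0, 'wz': -0.4387}
```

Call:
arm_command --plan '[{"wx": 0,"wy": 0,"tx": 0.85,"ty": -0.97,"tz": 0.0,"wz": -0.43,"hand": 70},{"wx": 0,"wy": 0,"tx": 0.85,"ty": -0.97,"tz": 0.0,"wz": -0.43,"hand": 70},{"wx": 0,"wy": 0,"tx": 0.85,"ty": -0.97,"tz": 0.0,"wz": -0.43,"hand": 70},{"wx": 0,"wy": 0,"tx": 0.85,"ty": -0.97,"tz": 0.0,"wz": -0.43,"hand": 70},{"wx": 0,"wy": 0,"tx": 0.85,"ty": -0.97,"tz": 0.0,"wz": -0.43,"hand": 70},{"wx": 0,"wy": 0,"tx": 0.85,"ty": -0.97,"tz": 0.0,"wz": -0.43,"hand": 70},{"wx": 0,"wy": 0,"tx": 0.85,"ty": -0.97,"tz": 0.0,"wz": -0.43,"hand": 70},{"wx": 0,"wy": 0,"tx": 0.85,"ty": -0.97,"tz": 0.0,"wz": -0.43,"hand": 70},{"wx": 0,"wy": 0,"tx": 0.85,"ty": -0.97,"tz": 0.0,"wz": -0.43,"hand": 70},{"wx": 0,"wy": 0,"tx": 0.85,"ty": -0.97,"tz": 0.0,"wz": -0.43,"hand": 70}]'

```text
time: 2.1
position: [0.4029, -0.09, 0.2208]
ee_rot: [1.978, 2.439, 0.0]
ft_force: [0.8, -0.9, 0.1]
width: 0.0699
```

```bash
python3 go.py .458,.091,.15,103.2 .458,.091,.027,103.2
```

```text
t 2.1 pos [ 0.4029 -0.09    0.2208] yaw 101.92 F [ 0.84 -0.94  0.13] w 0.0699 q [ 0.63  0.08 -0.55  2.04  0.05  1.03  0.26]
.458,.091,.15,103.2 dist 0.202 {'tx': 0.3317, 'ty': 0.1824, 'tz': 0.1414, 'wx': 0.0003, 'wy': 0.0003, 'wz': -0.0071}
.458,.091,.027,103.2 dist 0.271 {'tx': 0.332, 'ty': 0.1821, 'tz': 0.3874, 'wx': 0.0003, 'wy': 0.0003, 'wz': -0.0071}
```

Call:
arm_command --plan '[{"wx": 0,"wy": 0,"tx": 0.33,"ty": 0.18,"tz": 0.14,"wz": -0.007,"hand": 70},{"wx": 0,"wy": 0,"tx": 0.33,"ty": 0.18,"tz": 0.14,"wz": -0.007,"hand": 70},{"wx": 0,"wy": 0,"tx": 0.33,"ty": 0.18,"tz": 0.14,"wz": -0.007,"hand": 70},{"wx": 0,"wy": 0,"tx": 0.33,"ty": 0.18,"tz": 0.14,"wz": -0.007,"hand": 70},{"wx": 0,"wy": 0,"tx": 0.33,"ty": 0.18,"tz": 0.14,"wz": -0.007,"hand": 70},{"wx": 0,"wy": 0,"tx": 0.33,"ty": 0.18,"tz": 0.14,"wz": -0.007,"hand": 70}]'

```text
time: 2.7
position: [0.4571, 0.0892, 0.1498]
ee_rot: [-1.953, -2.459, 0.001]
ft_force: [-0.3, -1.2, 0.8]
width: 0.07
```

```bash
python3 go.py .458,.091,.15,103.2 .458,.091,.028,103.2
```

```text
t 2.7 pos [0.4571 0.0892 0.1498] yaw 103.08 F [-0.28 -1.19  0.76] w 0.07 q [ 0.27  0.3  -0.67  2.02  0.23  0.91 -0.29]
.458,.091,.15,103.2 dist 0.002 {'tx': 0.0031, 'ty': 0.0025, 'tz': -0.0005, 'wx': -0.0004, 'wy': -0.0003, 'wz': -0.0007}
.458,.091,.028,103.2 dist 0.122 {'tx': 0.0029, 'ty': 0.0028, 'tz': 0.2435, 'wx': -0.0004, 'wy': -0.0003, 'wz': -0.0007}
```

Call:
arm_command --plan '[{"wx": 0,"wy": 0,"tx": 0.002,"ty": 0.002,"tz": 0.12,"wz": 0,"hand": 70},{"wx": 0,"wy": 0,"tx": 0.002,"ty": 0.002,"tz": 0.18,"wz": 0,"hand": 70},{"wx": 0,"wy": 0,"tx": 0.002,"ty": 0.002,"tz": 0.23,"wz": 0,"hand": 70},{"wx": 0,"wy": 0,"tx": 0.002,"ty": 0.002,"tz": 0.243,"wz": 0,"hand": 70},{"wx": 0,"wy": 0,"tx": 0.002,"ty": 0.002,"tz": 0.243,"wz": 0,"hand": 20},{"wx": 0,"wy": 0,"tx": 0.002,"ty": 0.002,"tz": 0.243,"wz": 0,"hand": 20},{"wx": 0,"wy": 0,"tx": 0.002,"ty": 0.002,"tz": 0.243,"wz": 0,"hand": 20},{"wx": 0,"wy": 0,"tx": 0.002,"ty": 0.002,"tz": 0.243,"wz": 0,"hand": 20},{"wx": 0,"wy": 0,"tx": 0.002,"ty": 0.002,"tz": 0.243,"wz": 0,"hand": 20}]' --squeeze 40

```text
time: 3.6
position: [0.4595, 0.0888, 0.0305]
ee_rot: [1.957, 2.454, 0.002]
ft_force: [-0.7, -1.3, 8.5]
width: 0.0371
```

```bash
python3 go.py
```

```text
t 3.6 pos [0.4595 0.0888 0.0305] yaw 102.85 F [-0.73 -1.34  8.47] w 0.0371 q [ 0.16  0.48 -0.56  2.11  0.43  0.65 -0.47]
```

Call:
arm_command --plan '[{"wx": 0,"wy": 0,"tx": 0,"ty": 0,"tz": -0.1,"wz": 0,"hand": 20},{"wx": 0,"wy": 0,"tx": 0,"ty": 0,"tz": -0.2,"wz": 0,"hand": 20},{"wx": 0,"wy": 0,"tx": 0,"ty": 0,"tz": -0.3,"wz": 0,"hand": 20},{"wx": 0,"wy": 0,"tx": 0,"ty": 0,"tz": -0.34,"wz": 0,"hand": 20},{"wx": 0,"wy": 0,"tx": 0,"ty": 0,"tz": -0.34,"wz": 0,"hand": 20}]' --squeeze 60

```text
time: 4.1
position: [0.4604, 0.0895, 0.2029]
ee_rot: [1.955, 2.451, 0.008]
ft_force: [0.1, -0.2, -1.5]
width: 0.0366
```

```bash
python3 go.py .5462,-.2059,.2,98.8; python3 -c "
from h import *
snap('side','s1')"
```

```text
t 4.1 pos [0.4604 0.0895 0.2029] yaw 102.86 F [ 0.06 -0.18 -1.55] w 0.0366 q [ 0.32  0.23 -0.71  1.95  0.18  1.01 -0.24]
.5462,-.2059,.2,98.8 dist 0.308 {'tx': -0.6142, 'ty': 0.0357, 'tz': 0.0073, 'wx': 0.0025, 'wy': 0.0005, 'wz': 0.0225}
```

View pics/s1.png

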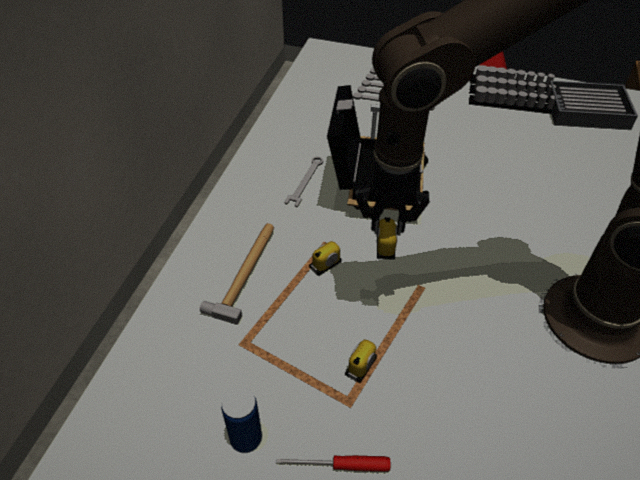

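Call:
arm_command --plan '[{"wx": 0.002,"wy": 0,"tx": -0.08,"ty": 0.005,"tz": 0,"wz": 0.005,"hand": 20},{"wx": 0.002,"wy": 0,"tx": -0.17,"ty": 0.01,"tz": 0,"wz": 0.01,"hand": 20},{"wx": 0.002,"wy": 0,"tx": -0.26,"ty": 0.015,"tz": 0,"wz": 0.015,"hand": 20},{"wx": 0.002,"wy": 0,"tx": -0.35,"ty": 0.02,"tz": 0,"wz": 0.02,"hand": 20},{"wx": 0.002,"wy": 0,"tx": -0.44,"ty": 0.025,"tz": 0,"wz": 0.0225,"hand": 20},{"wx": 0.002,"wy": 0,"tx": -0.53,"ty": 0.03,"tz": 0,"wz": 0.0225,"hand": 20},{"wx": 0.002,"wy": 0,"tx": -0.59,"ty": 0.035,"tz": 0.007,"wz": 0.0225,"hand": 20},{"wx": 0.002,"wy": 0,"tx": -0.614,"ty": 0.0357,"tz": 0.007,"wz": 0.0225,"hand": 20},{"wx": 0.002,"wy": 0,"tx": -0.614,"ty": 0.0357,"tz": 0.007,"wz": 0.0225,"hand": 20}]'

```text
time: 5.05
position: [0.5432, -0.2076, 0.1934]
ee_rot: [-2.043, -2.378, 0.009]
ft_force: [-1.0, 0.9, -1.3]
width: 0.0367
```

```bash
python3 go.py .5462,-.2059,.086,98.8; python3 -c "
from h import *
snap('top','t2')"
```

```text
t 5.05 pos [ 0.5432 -0.2076  0.1934] yaw 98.69 F [-0.96  0.89 -1.35] w 0.0367 q [ 0.67  0.42 -0.52  1.7   0.23  1.09  0.23]
.5462,-.2059,.086,98.8 dist 0.107 {'tx': 0.0022, 'ty': 0.0083, 'tz': 0.2148, 'wx': -0.0028, 'wy': -0.0004, 'wz': -0.0006}
```

View pics/t2.png

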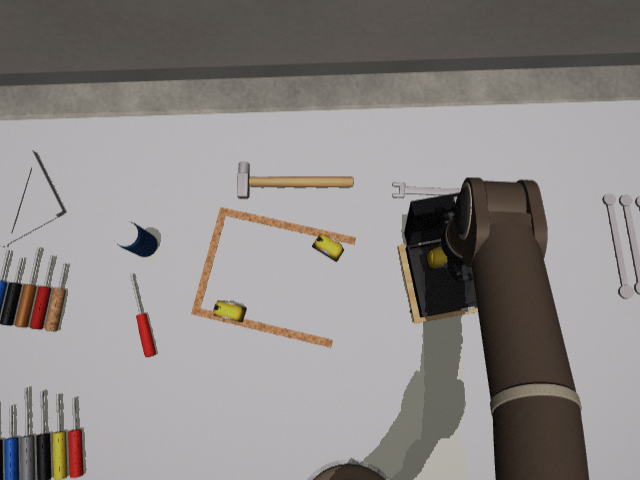

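```bash
python3 - <<'E'
from h import *
d=np.load('pics/t2.npy');W=cloud('top',d)
for px in((420,208),(450,200),(455,240),(470,190),(500,190),(500,240),(520,210),(438,257)): print(px,W[px[1],px[0]].round(3))
snap('side','s2')
E
```

```text
(420, 208) [ 0.632 -0.154  0.241]
(450, 200) [ 0.647 -0.215  0.237]
(455, 240) [ 0.529 -0.172  0.44 ]
(470, 190) [ 0.57  -0.162  0.591]
(500, 190) [ 0.568 -0.202  0.593]
(500, 240) [ 0.493 -0.184  0.631]
(520, 210) [ 0.539 -0.224  0.597]
(438, 257) [ 0.537 -0.188  0.216]
```

View pics/s2.png

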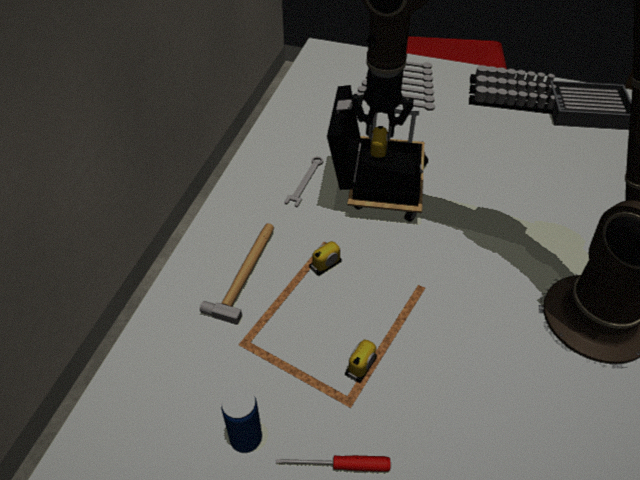

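Call:
arm_command --plan '[{"wx": -0.003,"wy": 0,"tx": 0.002,"ty": 0.004,"tz": 0.04,"wz": 0,"hand": 20},{"wx": -0.003,"wy": 0,"tx": 0.002,"ty": 0.004,"tz": 0.08,"wz": 0,"hand": 20},{"wx": -0.003,"wy": 0,"tx": 0.002,"ty": 0.004,"tz": 0.12,"wz": 0,"hand": 20},{"wx": -0.003,"wy": 0,"tx": 0.002,"ty": 0.004,"tz": 0.16,"wz": 0,"hand": 20},{"wx": -0.003,"wy": 0,"tx": 0.002,"ty": 0.004,"tz": 0.19,"wz": 0,"hand": 20},{"wx": -0.003,"wy": 0,"tx": 0.002,"ty": 0.004,"tz": 0.205,"wz": 0,"hand": 20},{"wx": -0.003,"wy": 0,"tx": 0.002,"ty": 0.004,"tz": 0.21,"wz": 0,"hand": 20},{"wx": -0.003,"wy": 0,"tx": 0.002,"ty": 0.004,"tz": 0.21,"wz": 0,"hand": 20}]'

```text
time: 5.95
position: [0.5456, -0.2046, 0.0906]
ee_rot: [2.042, 2.385, 0.004]
ft_force: [0.1, 0.1, -0.8]
width: 0.0361
```

```bash
python3 go.py .5442,-.2062,.085,98.8; python3 -c "
from h import *
snap('side','s3')"
```

```text
t 5.95 pos [ 0.5456 -0.2046  0.0906] yaw 98.86 F [ 0.09  0.05 -0.81] w 0.0361 q [ 0.64  0.53 -0.48  1.81  0.31  0.88  0.16]
.5442,-.2062,.085,98.8 dist 0.006 {'tx': -0.0027, 'ty': -0.0033, 'tz': 0.0111, 'wx': 0.0011, 'wy': 0.0001, 'wz': 0.0004}
```

View pics/s3.png

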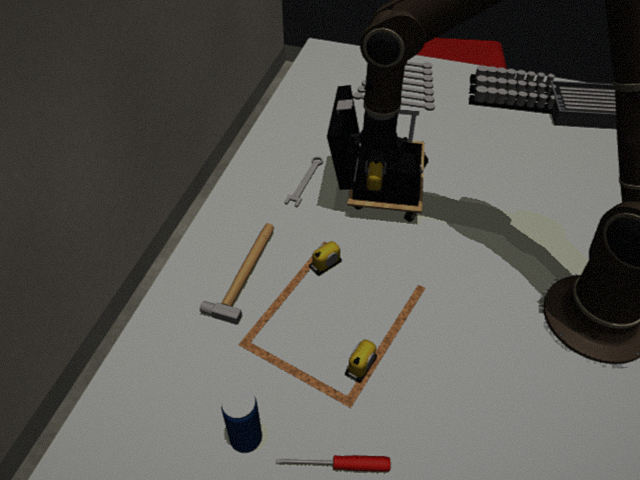

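Tape in the case front right (px ~375,177); lower the last millimetres and release.

Call:
arm_command --plan '[{"wx": 0,"wy": 0,"tx": -0.002,"ty": -0.003,"tz": 0.006,"wz": 0,"hand": 20},{"wx": 0,"wy": 0,"tx": -0.002,"ty": -0.003,"tz": 0.01,"wz": 0,"hand": 20},{"wx": 0,"wy": 0,"tx": -0.002,"ty": -0.003,"tz": 0.012,"wz": 0,"hand": 20},{"wx": 0,"wy": 0,"tx": -0.002,"ty": -0.003,"tz": 0.013,"wz": 0,"hand": 20}]'

```text
time: 6.4
position: [0.5442, -0.2066, 0.0844]
ee_rot: [2.042, 2.383, 0.003]
ft_force: [-1.8, 1.1, 6.7]
width: 0.0365
```

```bash
python3 go.py .5442,-.2062,.085,98.8
```

```text
t 6.4 pos [ 0.5442 -0.2066  0.0844] yaw 98.81 F [-1.83  1.13  6.73] w 0.0365 q [ 0.64  0.54 -0.48  1.81  0.31  0.86  0.16]
.5442,-.2062,.085,98.8 dist 0.001 {'tx': 0.0008, 'ty': 0.0, 'tz': -0.0013, 'wx': 0.0011, 'wy': 0.0003, 'wz': 0.0001}
```

Touched down. Release and rise.

Call:
arm_command --plan '[{"wx": 0,"wy": 0,"tx": 0,"ty": 0,"tz": 0,"wz": 0,"hand": 47},{"wx": 0,"wy": 0,"tx": 0,"ty": 0,"tz": 0,"wz": 0,"hand": 47},{"wx": 0,"wy": 0,"tx": 0,"ty": 0,"tz": 0,"wz": 0,"hand": 47},{"wx": 0,"wy": 0,"tx": 0,"ty": 0,"tz": -0.02,"wz": 0,"hand": 47},{"wx": 0,"wy": 0,"tx": 0,"ty": 0,"tz": -0.06,"wz": 0,"hand": 47},{"wx": 0,"wy": 0,"tx": 0,"ty": 0,"tz": -0.14,"wz": 0,"hand": 47},{"wx": 0,"wy": 0,"tx": 0,"ty": 0,"tz": -0.24,"wz": 0,"hand": 47},{"wx": 0,"wy": 0,"tx": 0,"ty": 0,"tz": -0.24,"wz": 0,"hand": 70}]'

```text
time: 7.2
position: [0.5475, -0.2066, 0.2114]
ee_rot: [2.035, 2.376, 0.01]
ft_force: [0.2, 0.3, -0.7]
width: 0.0599
```

```bash
python3 -c "
from fit import *
snap('side','s4');tapes('s4','side')"; python3 go.py .598,.0285,.16,58.5
```

```text
s4 tape px [375. 178.] 65 zmax 0.108 topmean [ 0.54  -0.179  0.103] rect [ 541. -180.] [18. 34.] 80.9
s4 tape px [326. 250.] 265 zmax 0.057 topmean [0.597 0.031 0.053] rect [598.  30.] [61. 35.] 57.2
s4 tape px [363. 353.] 402 zmax 0.056 topmean [0.455 0.264 0.052] rect [455. 262.] [62. 33.] 74.2
t 7.25 pos [ 0.5459 -0.2066  0.2083] yaw 98.84 F [ 0.09 -0.35  0.29] w 0.0672 q [ 0.68  0.4  -0.53  1.7   0.22  1.1   0.24]
.598,.0285,.16,58.5 dist 0.246 {'tx': 0.4489, 'ty': 0.1742, 'tz': 0.0964, 'wx': 0.0034, 'wy': 0.0001, 'wz': 0.2241}
```

View pics/s4.png

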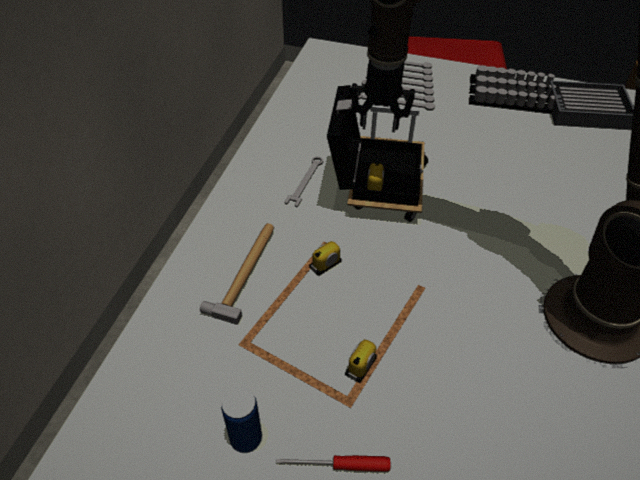

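```bash
python3 go.py .53,-.1,.21,98.8 .598,.0285,.13,58.5
```

```text
t 7.25 pos [ 0.5459 -0.2066  0.2083] yaw 98.84 F [ 0.09 -0.35  0.29] w 0.0672 q [ 0.68  0.4  -0.53  1.7   0.22  1.1   0.24]
.53,-.1,.21,98.8 dist 0.108 {'tx': 0.2155, 'ty': 0.0013, 'tz': -0.0043, 'wx': 0.0031, 'wy': 0.0013, 'wz': 0.0002}
.598,.0285,.13,58.5 dist 0.253 {'tx': 0.4492, 'ty': 0.1736, 'tz': 0.1564, 'wx': 0.0034, 'wy': 0.0001, 'wz': 0.2241}
```

Call:
arm_command --plan '[{"wx": 0.003,"wy": 0,"tx": 0.1,"ty": 0,"tz": 0,"wz": 0,"hand": 70},{"wx": 0.003,"wy": 0,"tx": 0.2,"ty": 0,"tz": 0,"wz": 0.04,"hand": 70},{"wx": 0.003,"wy": 0,"tx": 0.26,"ty": 0.03,"tz": 0.02,"wz": 0.08,"hand": 70},{"wx": 0.003,"wy": 0,"tx": 0.32,"ty": 0.08,"tz": 0.05,"wz": 0.12,"hand": 70},{"wx": 0.003,"wy": 0,"tx": 0.38,"ty": 0.12,"tz": 0.09,"wz": 0.16,"hand": 70},{"wx": 0.003,"wy": 0,"tx": 0.43,"ty": 0.16,"tz": 0.13,"wz": 0.2,"hand": 70},{"wx": 0.003,"wy": 0,"tx": 0.449,"ty": 0.1735,"tz": 0.156,"wz": 0.224,"hand": 70},{"wx": 0.003,"wy": 0,"tx": 0.449,"ty": 0.1735,"tz": 0.156,"wz": 0.224,"hand": 70}]'

```text
time: 8.05
position: [0.5938, 0.0316, 0.1235]
ee_rot: [-2.732, -1.536, 0.012]
ft_force: [-0.1, 0.1, -0.2]
width: 0.0704
```

```bash
python3 go.py .598,.0285,.03,58.5
```

```text
t 8.05 pos [0.5938 0.0316 0.1235] yaw 58.69 F [-0.13  0.11 -0.16] w 0.0704 q [ 0.18  0.5  -0.43  1.74  0.24  0.96 -0.89]
.598,.0285,.03,58.5 dist 0.094 {'tx': -0.0004, 'ty': 0.0124, 'tz': 0.1868, 'wx': -0.0033, 'wy': 0.0009, 'wz': 0.0011}
```

Call:
arm_command --plan '[{"wx": -0.003,"wy": 0,"tx": 0,"ty": 0.008,"tz": 0.05,"wz": 0.001,"hand": 70},{"wx": -0.003,"wy": 0,"tx": 0,"ty": 0.01,"tz": 0.11,"wz": 0.001,"hand": 70},{"wx": -0.003,"wy": 0,"tx": 0,"ty": 0.01,"tz": 0.16,"wz": 0.001,"hand": 70},{"wx": -0.003,"wy": 0,"tx": 0,"ty": 0.01,"tz": 0.182,"wz": 0.001,"hand": 70},{"wx": -0.003,"wy": 0,"tx": 0,"ty": 0.01,"tz": 0.182,"wz": 0.001,"hand": 20},{"wx": -0.003,"wy": 0,"tx": 0,"ty": 0.01,"tz": 0.182,"wz": 0.001,"hand": 20},{"wx": -0.003,"wy": 0,"tx": 0,"ty": 0.01,"tz": 0.182,"wz": 0.001,"hand": 20},{"wx": -0.003,"wy": 0,"tx": 0,"ty": 0.01,"tz": 0.182,"wz": 0.001,"hand": 20},{"wx": -0.003,"wy": 0,"tx": 0,"ty": 0.01,"tz": 0.182,"wz": 0.001,"hand": 20}]' --squeeze 60

```text
time: 8.95
position: [0.5998, 0.0264, 0.0367]
ee_rot: [2.739, 1.529, 0.004]
ft_force: [-1.5, -1.0, 7.1]
width: 0.0354
```

```bash
python3 go.py
```

```text
t 8.95 pos [0.5998 0.0264 0.0367] yaw 58.34 F [-1.48 -0.96  7.14] w 0.0354 q [ 0.15  0.61 -0.38  1.8   0.31  0.79 -0.94]
```

Call:
arm_command --plan '[{"wx": 0,"wy": 0,"tx": 0,"ty": 0,"tz": -0.05,"wz": 0,"hand": 20},{"wx": 0,"wy": 0,"tx": 0,"ty": 0,"tz": -0.13,"wz": 0,"hand": 20},{"wx": 0,"wy": 0,"tx": 0,"ty": 0,"tz": -0.21,"wz": 0,"hand": 20},{"wx": 0,"wy": 0,"tx": 0,"ty": 0,"tz": -0.29,"wz": 0,"hand": 20},{"wx": 0,"wy": 0,"tx": 0,"ty": 0,"tz": -0.33,"wz": 0,"hand": 20},{"wx": 0,"wy": 0,"tx": 0,"ty": 0,"tz": -0.33,"wz": 0,"hand": 20}]'

```text
time: 9.55
position: [0.6005, 0.0274, 0.2042]
ee_rot: [2.737, 1.528, 0.011]
ft_force: [0.5, 0.8, -1.3]
width: 0.0359
```

```bash
python3 go.py .4859,-.2152,.2,98.8
```

```text
t 9.55 pos [0.6005 0.0274 0.2042] yaw 58.35 F [ 0.45  0.79 -1.34] w 0.0359 q [ 0.2   0.42 -0.45  1.66  0.2   1.1  -0.85]
.4859,-.2152,.2,98.8 dist 0.268 {'tx': -0.5334, 'ty': 0.0594, 'tz': 0.0076, 'wx': 0.0031, 'wy': 0.0002, 'wz': -0.2247}
```

Call:
arm_command --plan '[{"wx": 0.003,"wy": 0,"tx": -0.07,"ty": 0.01,"tz": 0,"wz": -0.04,"hand": 20},{"wx": 0.003,"wy": 0,"tx": -0.14,"ty": 0.02,"tz": 0,"wz": -0.08,"hand": 20},{"wx": 0.003,"wy": 0,"tx": -0.22,"ty": 0.03,"tz": 0,"wz": -0.12,"hand": 20},{"wx": 0.003,"wy": 0,"tx": -0.3,"ty": 0.035,"tz": 0,"wz": -0.16,"hand": 20},{"wx": 0.003,"wy": 0,"tx": -0.38,"ty": 0.04,"tz": 0,"wz": -0.2,"hand": 20},{"wx": 0.003,"wy": 0,"tx": -0.46,"ty": 0.05,"tz": 0,"wz": -0.2247,"hand": 20},{"wx": 0.003,"wy": 0,"tx": -0.515,"ty": 0.058,"tz": 0,"wz": -0.2247,"hand": 20},{"wx": 0.003,"wy": 0,"tx": -0.533,"ty": 0.0594,"tz": 0,"wz": -0.2247,"hand": 20},{"wx": 0.003,"wy": 0,"tx": -0.533,"ty": 0.0594,"tz": 0,"wz": -0.2247,"hand": 20}]'

```text
time: 10.45
position: [0.4828, -0.2166, 0.1995]
ee_rot: [-2.045, -2.378, 0.009]
ft_force: [-0.3, 0.9, -1.2]
width: 0.0356
```

```bash
python3 -c "
from fit import *
snap('side','s5');tapes('s5','side')"; python3 go.py .4859,-.2152,.096,98.8
```

```text
s5 tape px [375. 174.] 152 zmax 0.11 topmean [ 0.542 -0.193  0.106] rect [ 545. -199.] [28. 57.] 16.2
s5 tape px [363. 353.] 410 zmax 0.056 topmean [0.455 0.264 0.052] rect [455. 262.] [62. 34.] 74.7
t 10.5 pos [ 0.4837 -0.2149  0.1998] yaw 98.74 F [ 0.52  1.21 -0.84] w 0.0359 q [ 0.75  0.32 -0.53  1.82  0.19  1.06  0.31]
.4859,-.2152,.096,98.8 dist 0.104 {'tx': -0.0014, 'ty': 0.0058, 'tz': 0.2076, 'wx': -0.0024, 'wy': -0.0003, 'wz': -0.0003}
```

View pics/s5.png

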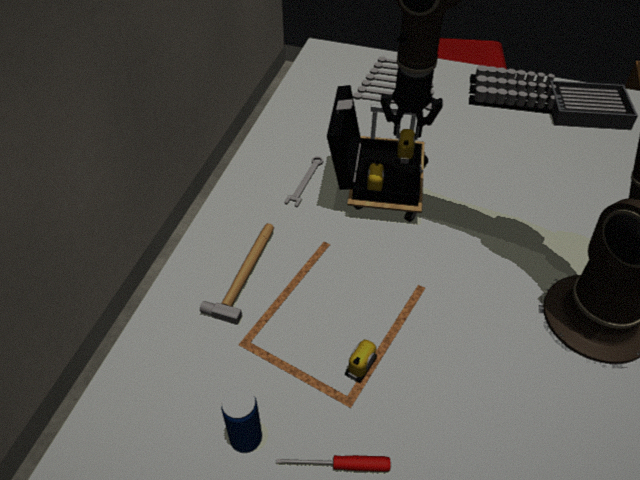

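Call:
arm_command --plan '[{"wx": -0.002,"wy": 0,"tx": -0.001,"ty": 0.004,"tz": 0.05,"wz": 0,"hand": 20},{"wx": -0.002,"wy": 0,"tx": -0.001,"ty": 0.004,"tz": 0.09,"wz": 0,"hand": 20},{"wx": -0.002,"wy": 0,"tx": -0.001,"ty": 0.004,"tz": 0.13,"wz": 0,"hand": 20},{"wx": -0.002,"wy": 0,"tx": -0.001,"ty": 0.004,"tz": 0.16,"wz": 0,"hand": 20},{"wx": -0.002,"wy": 0,"tx": -0.001,"ty": 0.004,"tz": 0.19,"wz": 0,"hand": 20},{"wx": -0.002,"wy": 0,"tx": -0.001,"ty": 0.004,"tz": 0.205,"wz": 0,"hand": 20},{"wx": -0.002,"wy": 0,"tx": -0.001,"ty": 0.004,"tz": 0.212,"wz": 0,"hand": 20},{"wx": -0.002,"wy": 0,"tx": -0.001,"ty": 0.004,"tz": 0.217,"wz": 0,"hand": 20},{"wx": -0.002,"wy": 0,"tx": -0.001,"ty": 0.004,"tz": 0.219,"wz": 0,"hand": 20}]'

```text
time: 11.4
position: [0.4857, -0.2154, 0.0912]
ee_rot: [2.044, 2.385, -0.0]
ft_force: [-0.1, 0.6, -1.1]
width: 0.0356
```

```bash
python3 -c "
from fit import *
snap('side','s6');tapes('s6','side')"; python3 go.py .4859,-.2152,.09,98.8
```

```text
s6 tape px [374. 175.] 120 zmax 0.11 topmean [ 0.544 -0.19   0.105] rect [ 544. -198.] [27. 57.] 10.9
s6 tape px [363. 353.] 404 zmax 0.056 topmean [0.455 0.263 0.052] rect [456. 263.] [63. 34.] 74.1
t 11.45 pos [ 0.4856 -0.2156  0.0912] yaw 98.79 F [-0.42 -0.3  -0.64] w 0.036 q [ 0.71  0.45 -0.48  1.93  0.28  0.82  0.22]
.4859,-.2152,.09,98.8 dist 0.001 {'tx': 0.0007, 'ty': 0.0008, 'tz': 0.0024, 'wx': -0.0, 'wy': 0.0001, 'wz': -0.0}
```

View pics/s6.png

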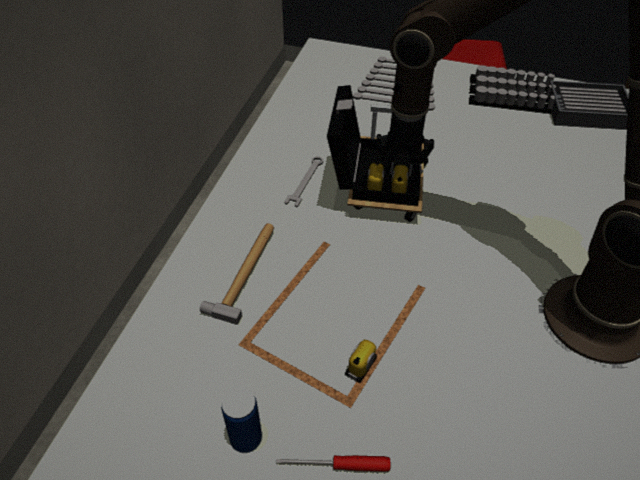

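Call:
arm_command --plan '[{"wx": 0,"wy": 0,"tx": 0,"ty": 0,"tz": 0.003,"wz": 0,"hand": 20},{"wx": 0,"wy": 0,"tx": 0,"ty": 0,"tz": 0.005,"wz": 0,"hand": 20}]'

```text
time: 11.65
position: [0.4865, -0.2162, 0.0902]
ee_rot: [2.044, 2.382, 0.0]
ft_force: [-2.5, 0.8, 16.8]
width: 0.0355
```

```bash
python3 go.py
```

```text
t 11.65 pos [ 0.4865 -0.2162  0.0902] yaw 98.75 F [-2.47  0.78 16.76] w 0.0355 q [ 0.71  0.46 -0.48  1.93  0.28  0.82  0.22]
```

Call:
arm_command --plan '[{"wx": 0,"wy": 0,"tx": 0,"ty": 0,"tz": -0.003,"wz": 0,"hand": 46},{"wx": 0,"wy": 0,"tx": 0,"ty": 0,"tz": -0.003,"wz": 0,"hand": 46},{"wx": 0,"wy": 0,"tx": 0,"ty": 0,"tz": -0.003,"wz": 0,"hand": 46},{"wx": 0,"wy": 0,"tx": 0,"ty": 0,"tz": -0.02,"wz": 0,"hand": 46},{"wx": 0,"wy": 0,"tx": 0,"ty": 0,"tz": -0.06,"wz": 0,"hand": 46},{"wx": 0,"wy": 0,"tx": 0,"ty": 0,"tz": -0.14,"wz": 0,"hand": 46},{"wx": 0,"wy": 0,"tx": 0,"ty": 0,"tz": -0.22,"wz": 0,"hand": 46},{"wx": 0,"wy": 0,"tx": 0,"ty": 0,"tz": -0.24,"wz": 0,"hand": 70}]'

```text
time: 12.45
position: [0.4874, -0.2161, 0.2132]
ee_rot: [2.041, 2.381, 0.002]
ft_force: [0.4, 0.0, 0.2]
width: 0.0588
```

```bash
python3 -c "
from fit import *
snap('side','s7');tapes('s7','side')"; python3 go.py .455,.1,.2,76 .4552,.2625,.13,76
```

```text
s7 tape px [375. 174.] 147 zmax 0.111 topmean [ 0.543 -0.193  0.106] rect [ 547. -199.] [30. 59.] 19.7
s7 tape px [363. 353.] 405 zmax 0.056 topmean [0.455 0.264 0.052] rect [456. 263.] [61. 34.] 75.5
t 12.5 pos [ 0.4873 -0.2162  0.2129] yaw 98.78 F [0.11 0.45 0.91] w 0.0662 q [ 0.76  0.31 -0.53  1.81  0.18  1.07  0.31]
.455,.1,.2,76 dist 0.318 {'tx': 0.635, 'ty': 0.0326, 'tz': 0.0236, 'wx': 0.0017, 'wy': 0.0009, 'wz': 0.1266}
.4552,.2625,.13,76 dist 0.487 {'tx': 0.9566, 'ty': 0.082, 'tz': 0.1626, 'wx': 0.0017, 'wy': 0.0009, 'wz': 0.1266}
```

View pics/s7.png

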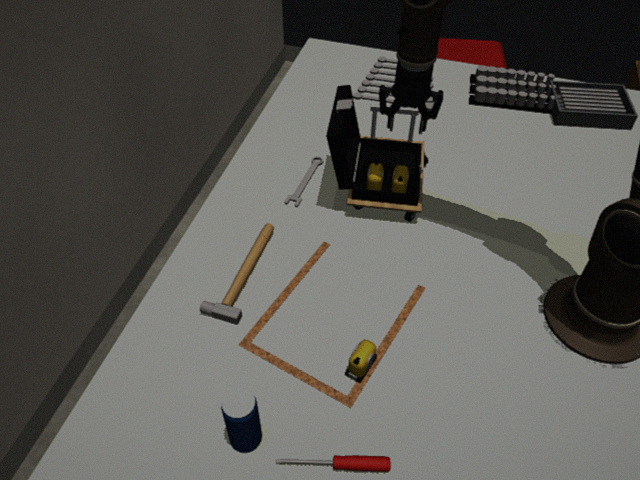

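Both tapes are standing in the case (375,177 and 400,179); the third is at (363,353).

Call:
arm_command --plan '[{"wx": 0.002,"wy": 0,"tx": 0.09,"ty": 0.005,"tz": 0,"wz": 0.02,"hand": 70},{"wx": 0.002,"wy": 0,"tx": 0.19,"ty": 0.01,"tz": 0,"wz": 0.04,"hand": 70},{"wx": 0.002,"wy": 0,"tx": 0.29,"ty": 0.02,"tz": 0,"wz": 0.07,"hand": 70},{"wx": 0.002,"wy": 0,"tx": 0.39,"ty": 0.03,"tz": 0,"wz": 0.1,"hand": 70},{"wx": 0.002,"wy": 0,"tx": 0.49,"ty": 0.04,"tz": 0,"wz": 0.127,"hand": 70},{"wx": 0.002,"wy": 0,"tx": 0.59,"ty": 0.05,"tz": 0.02,"wz": 0.127,"hand": 70},{"wx": 0.002,"wy": 0,"tx": 0.69,"ty": 0.06,"tz": 0.05,"wz": 0.127,"hand": 70},{"wx": 0.002,"wy": 0,"tx": 0.79,"ty": 0.07,"tz": 0.08,"wz": 0.127,"hand": 70},{"wx": 0.002,"wy": 0,"tx": 0.88,"ty": 0.08,"tz": 0.12,"wz": 0.127,"hand": 70},{"wx": 0.002,"wy": 0,"tx": 0.95,"ty": 0.082,"tz": 0.15,"wz": 0.127,"hand": 70}]'

```text
time: 13.5
position: [0.4523, 0.2619, 0.1318]
ee_rot: [-2.472, -1.93, 0.01]
ft_force: [0.9, 0.1, 0.4]
width: 0.0699
```

```bash
python3 go.py .4552,.2625,.032,76; python3 -c "
from fit import *
snap('side','s8');tapes('s8','side')"
```

```text
t 13.5 pos [0.4523 0.2619 0.1318] yaw 75.95 F [0.85 0.07 0.4 ] w 0.0699 q [-0.09  0.42 -0.67  1.9   0.32  0.93 -1.15]
.4552,.2625,.032,76 dist 0.1 {'tx': 0.0028, 'ty': 0.0068, 'tz': 0.1996, 'wx': -0.0025, 'wy': 0.0005, 'wz': -0.0003}
s8 tape px [362. 356.] 268 zmax 0.057 topmean [0.454 0.269 0.052] rect [453. 264.] [62. 31.] 69.2
```

Call:
arm_command --plan '[{"wx": -0.002,"wy": 0,"tx": 0.002,"ty": 0.005,"tz": 0.05,"wz": 0,"hand": 70},{"wx": -0.002,"wy": 0,"tx": 0.002,"ty": 0.005,"tz": 0.11,"wz": 0,"hand": 70},{"wx": -0.002,"wy": 0,"tx": 0.002,"ty": 0.005,"tz": 0.17,"wz": 0,"hand": 70},{"wx": -0.002,"wy": 0,"tx": 0.002,"ty": 0.005,"tz": 0.198,"wz": 0,"hand": 70},{"wx": -0.002,"wy": 0,"tx": 0.002,"ty": 0.005,"tz": 0.198,"wz": 0,"hand": 20},{"wx": -0.002,"wy": 0,"tx": 0.002,"ty": 0.005,"tz": 0.198,"wz": 0,"hand": 20},{"wx": -0.002,"wy": 0,"tx": 0.002,"ty": 0.005,"tz": 0.198,"wz": 0,"hand": 20},{"wx": -0.002,"wy": 0,"tx": 0.002,"ty": 0.005,"tz": 0.198,"wz": 0,"hand": 20},{"wx": -0.002,"wy": 0,"tx": 0.002,"ty": 0.005,"tz": 0.198,"wz": 0,"hand": 20}]' --squeeze 60

```text
time: 14.45
position: [0.456, 0.2607, 0.0356]
ee_rot: [2.476, 1.931, 0.001]
ft_force: [-1.2, -1.2, 5.4]
width: 0.0359
```

```bash
python3 go.py
```

```text
t 14.45 pos [0.456  0.2607 0.0356] yaw 75.91 F [-1.16 -1.21  5.4 ] w 0.0359 q [-0.16  0.56 -0.58  1.98  0.45  0.74 -1.26]
```

Call:
arm_command --plan '[{"wx": 0,"wy": 0,"tx": 0,"ty": 0,"tz": -0.05,"wz": 0,"hand": 20},{"wx": 0,"wy": 0,"tx": 0,"ty": 0,"tz": -0.13,"wz": 0,"hand": 20},{"wx": 0,"wy": 0,"tx": 0,"ty": 0,"tz": -0.21,"wz": 0,"hand": 20},{"wx": 0,"wy": 0,"tx": 0,"ty": 0,"tz": -0.29,"wz": 0,"hand": 20},{"wx": 0,"wy": 0,"tx": 0,"ty": 0,"tz": -0.36,"wz": 0,"hand": 20},{"wx": 0,"wy": 0,"tx": 0,"ty": 0,"tz": -0.36,"wz": 0,"hand": 20}]'

```text
time: 15.05
position: [0.4574, 0.2623, 0.2196]
ee_rot: [2.475, 1.931, 0.011]
ft_force: [-0.0, 0.5, -1.0]
width: 0.0361
```

```bash
python3 go.py .46,-.15,.22,30 .5304,-.2994,.2,8.8
```

```text
t 15.05 pos [0.4574 0.2623 0.2196] yaw 75.91 F [-0.03  0.54 -0.99] w 0.0361 q [-0.04  0.32 -0.71  1.8   0.24  1.09 -1.08]
.46,-.15,.22,30 dist 0.412 {'tx': -0.7986, 'ty': 0.2057, 'tz': -0.0027, 'wx': 0.0014, 'wy': -0.002, 'wz': 0.2551}
.5304,-.2994,.2,8.8 dist 0.567 {'tx': -1.0543, 'ty': 0.4148, 'tz': 0.0376, 'wx': 0.001, 'wy': -0.0023, 'wz': 0.3728}
```

Call:
arm_command --plan '[{"wx": 0,"wy": 0,"tx": -0.08,"ty": 0.02,"tz": 0,"wz": 0.03,"hand": 20},{"wx": 0,"wy": 0,"tx": -0.16,"ty": 0.04,"tz": 0,"wz": 0.06,"hand": 20},{"wx": 0,"wy": 0,"tx": -0.24,"ty": 0.06,"tz": 0,"wz": 0.09,"hand": 20},{"wx": 0,"wy": 0,"tx": -0.33,"ty": 0.085,"tz": 0,"wz": 0.12,"hand": 20},{"wx": 0,"wy": 0,"tx": -0.42,"ty": 0.11,"tz": 0,"wz": 0.15,"hand": 20},{"wx": 0,"wy": 0,"tx": -0.51,"ty": 0.13,"tz": 0,"wz": 0.18,"hand": 20},{"wx": 0,"wy": 0,"tx": -0.6,"ty": 0.155,"tz": 0,"wz": 0.21,"hand": 20},{"wx": 0,"wy": 0,"tx": -0.69,"ty": 0.18,"tz": 0,"wz": 0.24,"hand": 20},{"wx": 0,"wy": 0,"tx": -0.76,"ty": 0.2,"tz": 0,"wz": 0.255,"hand": 20},{"wx": 0,"wy": 0,"tx": -0.8,"ty": 0.206,"tz": 0,"wz": 0.255,"hand": 20}]'

```text
time: 16.05
position: [0.4572, -0.1562, 0.2144]
ee_rot: [3.035, 0.805, -0.003]
ft_force: [0.3, -0.1, -2.3]
width: 0.0361
```

```bash
python3 go.py .5304,-.2994,.2,8.8;python3 -c "
from fit import *
snap('top','t9');snap('side','s9')"
```

```text
t 16.05 pos [ 0.4572 -0.1562  0.2144] yaw 29.69 F [ 0.26 -0.06 -2.26] w 0.0361 q [ 0.54  0.2  -0.36  1.92  0.08  1.04 -0.91]
.5304,-.2994,.2,8.8 dist 0.161 {'tx': -0.0146, 'ty': 0.3213, 'tz': 0.0292, 'wx': 0.0006, 'wy': 0.0007, 'wz': 0.1161}
```

View pics/t9.png

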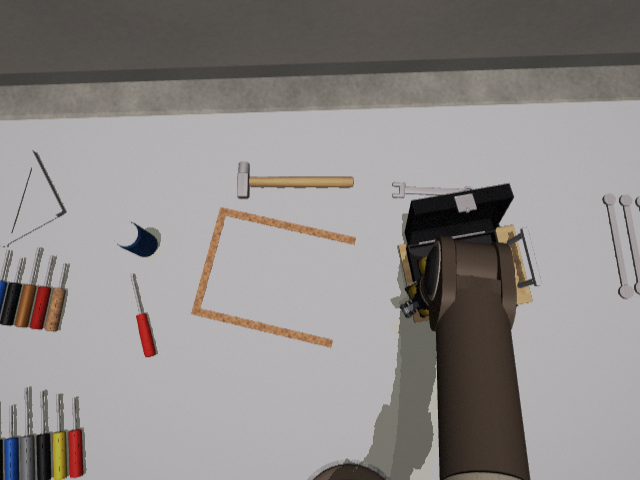

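Call:
arm_command --plan '[{"wx": 0,"wy": 0,"tx": 0,"ty": 0.06,"tz": 0,"wz": 0.03,"hand": 20},{"wx": 0,"wy": 0,"tx": 0,"ty": 0.13,"tz": 0,"wz": 0.06,"hand": 20},{"wx": 0,"wy": 0,"tx": -0.005,"ty": 0.2,"tz": 0.01,"wz": 0.09,"hand": 20},{"wx": 0,"wy": 0,"tx": -0.01,"ty": 0.27,"tz": 0.02,"wz": 0.116,"hand": 20},{"wx": 0,"wy": 0,"tx": -0.015,"ty": 0.31,"tz": 0.03,"wz": 0.116,"hand": 20},{"wx": 0,"wy": 0,"tx": -0.0146,"ty": 0.3213,"tz": 0.03,"wz": 0.116,"hand": 20},{"wx": 0,"wy": 0,"tx": -0.0146,"ty": 0.3213,"tz": 0.03,"wz": 0.116,"hand": 20}]'

```text
time: 16.85
position: [0.5321, -0.2943, 0.1994]
ee_rot: [-3.132, -0.251, 0.003]
ft_force: [-0.5, -0.7, -0.8]
width: 0.0361
```

```bash
python3 go.py .5304,-.2994,.0905,8.8;python3 -c "
from fit import *
snap('side','s10')"
```

```text
t 16.85 pos [ 0.5321 -0.2943  0.1994] yaw 9.17 F [-0.49 -0.71 -0.78] w 0.0361 q [ 0.59  0.41 -0.23  1.65  0.1   1.09 -1.07]
.5304,-.2994,.0905,8.8 dist 0.109 {'tx': -0.0046, 'ty': 0.0095, 'tz': 0.2177, 'wx': -0.0, 'wy': 0.0005, 'wz': 0.0021}
```

View pics/s10.png

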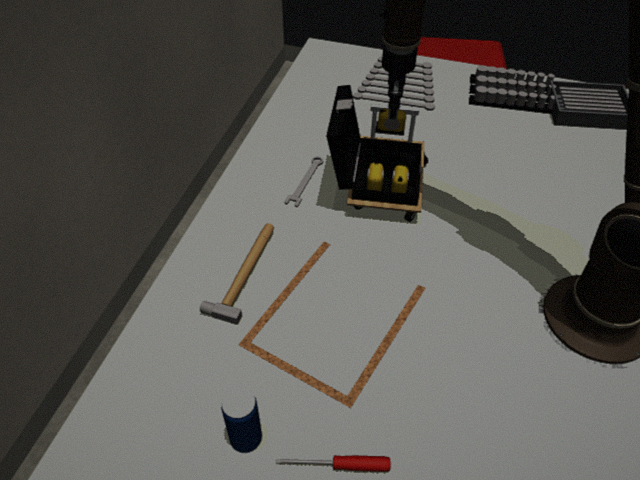

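Call:
arm_command --plan '[{"wx": 0,"wy": 0,"tx": -0.004,"ty": 0.006,"tz": 0.03,"wz": 0.002,"hand": 20},{"wx": 0,"wy": 0,"tx": -0.004,"ty": 0.006,"tz": 0.07,"wz": 0.002,"hand": 20},{"wx": 0,"wy": 0,"tx": -0.004,"ty": 0.006,"tz": 0.11,"wz": 0.002,"hand": 20},{"wx": 0,"wy": 0,"tx": -0.004,"ty": 0.006,"tz": 0.15,"wz": 0.002,"hand": 20},{"wx": 0,"wy": 0,"tx": -0.004,"ty": 0.006,"tz": 0.18,"wz": 0.002,"hand": 20},{"wx": 0,"wy": 0,"tx": -0.004,"ty": 0.006,"tz": 0.2,"wz": 0.002,"hand": 20},{"wx": 0,"wy": 0,"tx": -0.004,"ty": 0.006,"tz": 0.21,"wz": 0.002,"hand": 20},{"wx": 0,"wy": 0,"tx": -0.004,"ty": 0.006,"tz": 0.216,"wz": 0.002,"hand": 20},{"wx": 0,"wy": 0,"tx": -0.004,"ty": 0.006,"tz": 0.218,"wz": 0.002,"hand": 20}]'

```text
time: 17.8
position: [0.5307, -0.2987, 0.0914]
ee_rot: [3.131, 0.24, -0.001]
ft_force: [-0.1, 0.6, -0.7]
width: 0.0361
```

```bash
python3 go.py .5304,-.2994,.0905,8.8
```

```text
t 17.8 pos [ 0.5307 -0.2987  0.0914] yaw 8.78 F [-0.08  0.6  -0.7 ] w 0.0361 q [ 0.58  0.53 -0.21  1.75  0.14  0.87 -1.1 ]
.5304,-.2994,.0905,8.8 dist 0.001 {'tx': -0.0008, 'ty': 0.0013, 'tz': 0.0017, 'wx': 0.0005, 'wy': 0.0002, 'wz': -0.0001}
```

Call:
arm_command --plan '[{"wx": 0,"wy": 0,"tx": 0,"ty": 0,"tz": 0.003,"wz": 0,"hand": 20},{"wx": 0,"wy": 0,"tx": 0,"ty": 0,"tz": 0.004,"wz": 0,"hand": 20},{"wx": 0,"wy": 0,"tx": 0,"ty": 0,"tz": 0.002,"wz": 0,"hand": 48},{"wx": 0,"wy": 0,"tx": 0,"ty": 0,"tz": 0.002,"wz": 0,"hand": 48},{"wx": 0,"wy": 0,"tx": 0,"ty": 0,"tz": 0.002,"wz": 0,"hand": 48},{"wx": 0,"wy": 0,"tx": 0,"ty": 0,"tz": -0.02,"wz": 0,"hand": 48},{"wx": 0,"wy": 0,"tx": 0,"ty": 0,"tz": -0.06,"wz": 0,"hand": 48},{"wx": 0,"wy": 0,"tx": 0,"ty": 0,"tz": -0.14,"wz": 0,"hand": 48},{"wx": 0,"wy": 0,"tx": 0,"ty": 0,"tz": -0.24,"wz": 0,"hand": 30},{"wx": 0,"wy": 0,"tx": 0,"ty": 0,"tz": -0.34,"wz": 0,"hand": 0}]'

```text
time: 18.8
position: [0.5302, -0.2981, 0.2636]
ee_rot: [3.131, 0.241, -0.002]
ft_force: [1.6, -1.1, -0.3]
width: 0.0202
```

```bash
python3 go.py ;python3 -c "
from fit import *
snap('side','s11');tapes('s11','side')"
```

```text
t 18.8 pos [ 0.5302 -0.2981  0.2636] yaw 8.79 F [ 1.6  -1.11 -0.34] w 0.0202 q [ 0.6   0.36 -0.23  1.57  0.09  1.22 -1.06]
s11 tape px [375. 172.] 221 zmax 0.11 topmean [ 0.543 -0.199  0.106] rect [ 543. -204.] [34. 62.] 5.7
s11 tape px [401. 174.] 201 zmax 0.11 topmean [ 0.484 -0.211  0.106] rect [ 484. -214.] [30. 65.] 7.8
```

View pics/s11.png

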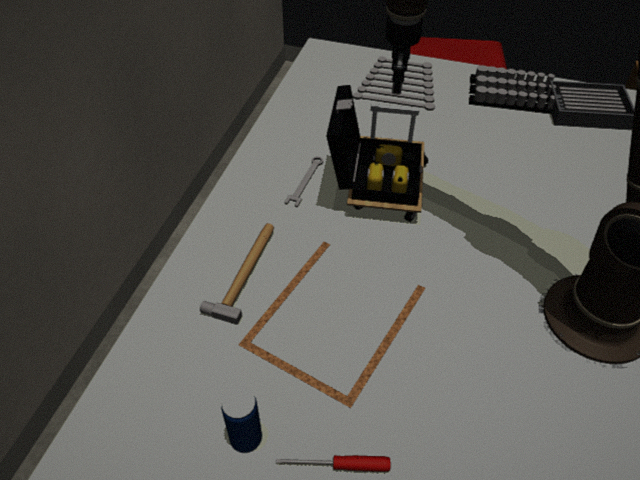

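```bash
python3 go.py .53,-.298,.33,8.8 .734,-.225,.33,8.8 .734,-.225,.224,8.8
```

```text
t 18.85 pos [ 0.5337 -0.2996  0.2733] yaw 8.78 F [ 3.21 -1.14  6.9 ] w 0.0121 q [ 0.6   0.36 -0.23  1.56  0.09  1.22 -1.06]
.53,-.298,.33,8.8 dist 0.057 {'tx': -0.0056, 'ty': -0.0033, 'tz': -0.1134, 'wx': 0.0027, 'wy': -0.003, 'wz': -0.0001}
.734,-.225,.33,8.8 dist 0.221 {'tx': 0.4198, 'ty': -0.0853, 'tz': -0.1101, 'wx': 0.0027, 'wy': -0.003, 'wz': -0.0001}
.734,-.225,.224,8.8 dist 0.219 {'tx': 0.4178, 'ty': -0.0871, 'tz': 0.1019, 'wx': 0.0027, 'wy': -0.003, 'wz': -0.0001}
```

Call:
arm_command --plan '[{"wx": 0,"wy": 0,"tx": 0,"ty": 0,"tz": -0.06,"wz": 0,"hand": 0},{"wx": 0,"wy": 0,"tx": 0,"ty": 0,"tz": -0.12,"wz": 0,"hand": 0},{"wx": 0,"wy": 0,"tx": 0.06,"ty": -0.01,"tz": -0.13,"wz": 0,"hand": 0},{"wx": 0,"wy": 0,"tx": 0.14,"ty": -0.03,"tz": -0.13,"wz": 0,"hand": 0},{"wx": 0,"wy": 0,"tx": 0.22,"ty": -0.05,"tz": -0.13,"wz": 0,"hand": 0},{"wx": 0,"wy": 0,"tx": 0.3,"ty": -0.07,"tz": -0.13,"wz": 0,"hand": 0},{"wx": 0,"wy": 0,"tx": 0.37,"ty": -0.08,"tz": -0.13,"wz": 0,"hand": 0},{"wx": 0,"wy": 0,"tx": 0.41,"ty": -0.085,"tz": -0.13,"wz": 0,"hand": 0},{"wx": 0,"wy": 0,"tx": 0.42,"ty": -0.085,"tz": -0.13,"wz": 0,"hand": 0},{"wx": 0,"wy": 0,"tx": 0.42,"ty": -0.085,"tz": -0.13,"wz": 0,"hand": 0}]'

```text
time: 19.85
position: [0.7317, -0.224, 0.3254]
ee_rot: [3.131, 0.242, -0.003]
ft_force: [-0.7, 0.2, -1.0]
width: -0.0003
```

```bash
python3 go.py .734,-.225,.224,8.8; python3 -c "
from fit import *
snap('top','t12')"
```

```text
t 19.85 pos [ 0.7317 -0.224   0.3254] yaw 8.82 F [-0.68  0.24 -0.99] w -0.0003 q [ 0.35  0.64 -0.23  1.    0.14  1.52 -1.26]
.734,-.225,.224,8.8 dist 0.101 {'tx': 0.0045, 'ty': 0.0025, 'tz': 0.2027, 'wx': 0.0003, 'wy': 0.0005, 'wz': 0.0001}
```

View pics/t12.png

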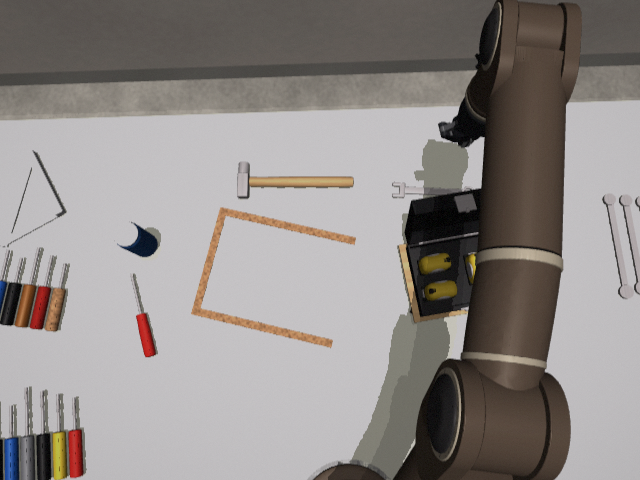

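Call:
arm_command --plan '[{"wx": 0,"wy": 0,"tx": 0.004,"ty": 0.002,"tz": 0.06,"wz": 0,"hand": 0},{"wx": 0,"wy": 0,"tx": 0.004,"ty": 0.002,"tz": 0.12,"wz": 0,"hand": 0},{"wx": 0,"wy": 0,"tx": 0.004,"ty": 0.002,"tz": 0.18,"wz": 0,"hand": 0},{"wx": 0,"wy": 0,"tx": 0.004,"ty": 0.002,"tz": 0.2,"wz": 0,"hand": 0},{"wx": 0,"wy": 0,"tx": 0.004,"ty": 0.002,"tz": 0.2,"wz": 0,"hand": 0}]'

```text
time: 20.4
position: [0.7322, -0.2261, 0.225]
ee_rot: [3.131, 0.238, -0.005]
ft_force: [-0.6, 0.1, 0.5]
width: -0.0
```

```bash
cat > lid.py <<'E'
import sys
for a in sys.argv[1:]:
    l,h=map(float,a.split(',')); print(f'{.601-.988*l:.4f},{-.246-.153*l:.4f},{.098+h:.4f},8.8',end=' ')
E
python3 go.py $(python3 lid.py -.093,.128 -.043,.148 -.017,.15 .013,.149 .042,.141 .069,.128); python3 -c "
from fit import *
snap('side','s13')"
```

```text
t 20.4 pos [ 0.7322 -0.2261  0.225 ] yaw 8.71 F [-0.6   0.12  0.52] w -0.0 q [ 0.36  0.68 -0.23  1.16  0.15  1.33 -1.28]
0.6929,-0.2318,0.2260,8.8 dist 0.04 {'tx': -0.0794, 'ty': -0.0006, 'tz': -0.0016, 'wx': 0.0002, 'wy': 0.0011, 'wz': -0.0005}
0.6435,-0.2394,0.2460,8.8 dist 0.092 {'tx': -0.1795, 'ty': -0.0005, 'tz': -0.0413, 'wx': 0.0002, 'wy': 0.0011, 'wz': -0.0005}
0.6178,-0.2434,0.2480,8.8 dist 0.118 {'tx': -0.2315, 'ty': -0.0004, 'tz': -0.0451, 'wx': 0.0002, 'wy': 0.0011, 'wz': -0.0005}
0.5882,-0.2480,0.2470,8.8 dist 0.147 {'tx': -0.2914, 'ty': -0.0003, 'tz': -0.0429, 'wx': 0.0002, 'wy': 0.0011, 'wz': -0.0005}
0.5595,-0.2524,0.2390,8.8 dist 0.175 {'tx': -0.3494, 'ty': -0.0003, 'tz': -0.0267, 'wx': 0.0002, 'wy': 0.0011, 'wz': -0.0005}
0.5328,-0.2566,0.2260,8.8 dist 0.202 {'tx': -0.4034, 'ty': -0.0001, 'tz': -0.0005, 'wx': 0.0002, 'wy': 0.0011, 'wz': -0.0005}
```

View pics/s13.png

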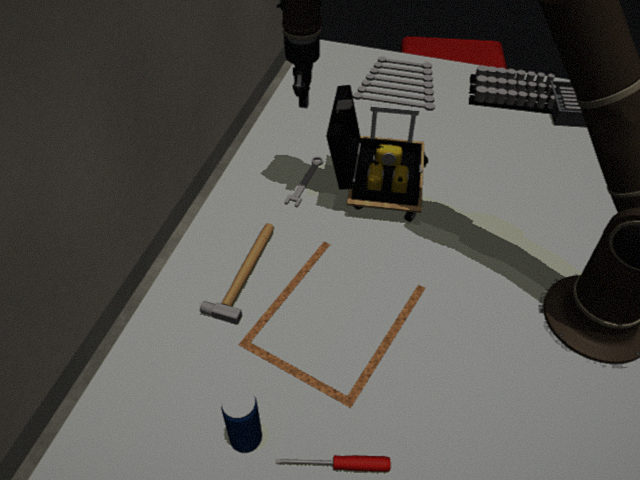

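Call:
arm_command --plan '[{"wx": 0,"wy": 0.001,"tx": -0.03,"ty": 0,"tz": 0,"wz": 0,"hand": 0},{"wx": 0,"wy": 0.001,"tx": -0.06,"ty": 0,"tz": 0,"wz": 0,"hand": 0},{"wx": 0,"wy": 0.001,"tx": -0.08,"ty": 0,"tz": -0.002,"wz": 0,"hand": 0},{"wx": 0,"wy": 0.001,"tx": -0.095,"ty": 0,"tz": -0.01,"wz": 0,"hand": 0},{"wx": 0,"wy": 0.001,"tx": -0.11,"ty": 0,"tz": -0.018,"wz": 0,"hand": 0},{"wx": 0,"wy": 0.001,"tx": -0.125,"ty": 0,"tz": -0.025,"wz": 0,"hand": 0},{"wx": 0,"wy": 0.001,"tx": -0.14,"ty": 0,"tz": -0.03,"wz": 0,"hand": 0},{"wx": 0,"wy": 0.001,"tx": -0.155,"ty": 0,"tz": -0.036,"wz": 0,"hand": 0},{"wx": 0,"wy": 0.001,"tx": -0.17,"ty": 0,"tz": -0.04,"wz": 0,"hand": 0},{"wx": 0,"wy": 0.001,"tx": -0.18,"ty": 0,"tz": -0.041,"wz": 0,"hand": 0}]'

```text
time: 21.45
position: [0.6442, -0.2391, 0.2467]
ee_rot: [3.131, 0.24, 0.004]
ft_force: [-0.6, -0.4, -0.0]
width: -0.0002
```

```bash

python3 go.py $(python3 lid.py  -.043,.148 -.017,.15 .013,.149 .042,.141 .069,.128); python3 -c "
from fit import *
tapes('s13','side')
snap('side','s14')"
```

```text
t 21.45 pos [ 0.6442 -0.2391  0.2467] yaw 8.77 F [-0.63 -0.43 -0.01] w -0.0002 q [ 0.44  0.51 -0.25  1.38  0.13  1.26 -1.23]
0.6435,-0.2394,0.2460,8.8 dist 0.001 {'tx': -0.0014, 'ty': 0.0004, 'tz': 0.0015, 'wx': 0.0005, 'wy': -0.0007, 'wz': -0.0002}
0.6178,-0.2434,0.2480,8.8 dist 0.027 {'tx': -0.0534, 'ty': 0.0005, 'tz': -0.0026, 'wx': 0.0005, 'wy': -0.0007, 'wz': -0.0002}
0.5882,-0.2480,0.2470,8.8 dist 0.057 {'tx': -0.1133, 'ty': 0.0006, 'tz': -0.0008, 'wx': 0.0005, 'wy': -0.0007, 'wz': -0.0002}
0.5595,-0.2524,0.2390,8.8 dist 0.086 {'tx': -0.1714, 'ty': 0.0005, 'tz': 0.0151, 'wx': 0.0005, 'wy': -0.0007, 'wz': -0.0002}
0.5328,-0.2566,0.2260,8.8 dist 0.115 {'tx': -0.2256, 'ty': 0.0006, 'tz': 0.041, 'wx': 0.0005, 'wy': -0.0007, 'wz': -0.0002}
s13 tape px [390. 150.] 203 zmax 0.11 topmean [ 0.528 -0.293  0.106] rect [ 531. -298.] [61. 39.] 5.8
```

View pics/s14.png

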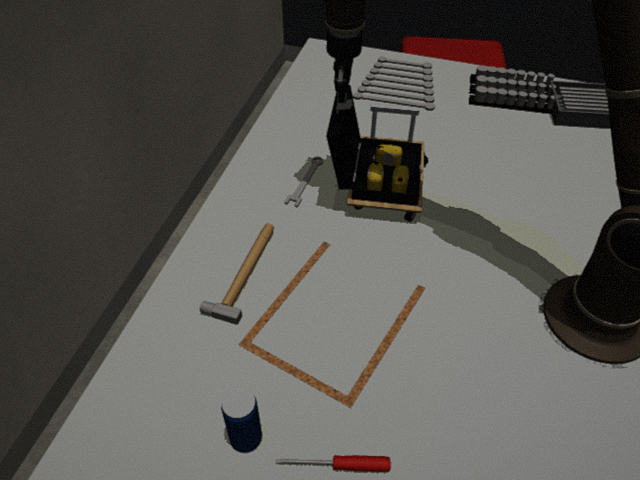

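```bash
python3 - <<'E'
from fit import *
hg=np.array([.601,-.246]);L=np.array([-.988,-.153]);F=np.array([-.153,.988])
for f in('s13','s14'):
    d=np.load(f'pics/{f}.npy');W=cloud('side',d).reshape(-1,3)
    q=W[:,:2]-hg; l=q@L; u=q@F; h=W[:,2]-.084
    m=(l<.03)&(l>-.12)&(u>.02)&(u<.11)&(h>.02)&(h<.2)
    for a in np.arange(.02,.2,.015):
        k=m&(h>=a)&(h<a+.015)
        if k.sum(): print(f,a.round(3),k.sum(),'l',l[k].min().round(3),np.median(l[k]).round(3),l[k].max().round(3))
E
```

```text
s13 0.02 70 l -0.038 -0.021 -0.007
s13 0.035 67 l -0.043 -0.026 -0.01
s13 0.05 77 l -0.046 -0.029 -0.013
s13 0.065 69 l -0.049 -0.032 -0.015
s13 0.08 76 l -0.052 -0.035 -0.018
s13 0.095 74 l -0.056 -0.037 -0.022
s13 0.11 81 l -0.059 -0.042 -0.024
s13 0.125 81 l -0.063 -0.045 -0.029
s13 0.14 277 l -0.065 -0.052 -0.032
s13 0.155 84 l -0.055 -0.038 -0.033
s14 0.02 68 l -0.041 -0.021 -0.007
s14 0.035 71 l -0.043 -0.027 -0.007
s14 0.05 67 l -0.046 -0.029 -0.013
s14 0.065 78 l -0.051 -0.032 -0.015
s14 0.08 74 l -0.052 -0.036 -0.018
s14 0.095 77 l -0.056 -0.038 -0.021
s14 0.11 75 l -0.059 -0.042 -0.024
s14 0.125 80 l -0.061 -0.044 -0.029
s14 0.14 293 l -0.065 -0.052 -0.032
s14 0.155 74 l -0.05 -0.039 -0.033
s14 0.17 2 l -0.04 -0.033 -0.026
```

```bash

python3 go.py $(python3 lid.py  -.043,.165 -.11,.165 -.11,.132)
```

```text
t 21.5 pos [ 0.6436 -0.2394  0.2468] yaw 8.74 F [-0.59 -0.07 -0.67] w -0.0001 q [ 0.44  0.51 -0.25  1.38  0.13  1.26 -1.23]
0.6435,-0.2394,0.2630,8.8 dist 0.016 {'tx': -0.0002, 'ty': -0.0001, 'tz': -0.0325, 'wx': 0.0005, 'wy': -0.0006, 'wz': -0.0003}
0.7097,-0.2292,0.2630,8.8 dist 0.069 {'tx': 0.1337, 'ty': -0.0001, 'tz': -0.0322, 'wx': 0.0005, 'wy': -0.0006, 'wz': -0.0003}
0.7097,-0.2292,0.2300,8.8 dist 0.069 {'tx': 0.1336, 'ty': -0.0002, 'tz': 0.0338, 'wx': 0.0005, 'wy': -0.0006, 'wz': -0.0003}
```

Call:
arm_command --plan '[{"wx": 0,"wy": 0,"tx": 0,"ty": 0,"tz": -0.03,"wz": 0,"hand": 0},{"wx": 0,"wy": 0,"tx": 0.02,"ty": 0,"tz": -0.033,"wz": 0,"hand": 0},{"wx": 0,"wy": 0,"tx": 0.08,"ty": 0,"tz": -0.033,"wz": 0,"hand": 0},{"wx": 0,"wy": 0,"tx": 0.13,"ty": 0,"tz": -0.033,"wz": 0,"hand": 0},{"wx": 0,"wy": 0,"tx": 0.134,"ty": 0,"tz": -0.02,"wz": 0,"hand": 0},{"wx": 0,"wy": 0,"tx": 0.134,"ty": 0,"tz": 0.02,"wz": 0,"hand": 0},{"wx": 0,"wy": 0,"tx": 0.134,"ty": 0,"tz": 0.034,"wz": 0,"hand": 0},{"wx": 0,"wy": 0,"tx": 0.134,"ty": 0,"tz": 0.034,"wz": 0,"hand": 0}]'

```text
time: 22.3
position: [0.7102, -0.2285, 0.2279]
ee_rot: [3.132, 0.24, -0.001]
ft_force: [-0.6, -0.6, 0.0]
width: -0.0001
```

```bash
python3 - <<'E'
from fit import *
snap('side','s15')
hg=np.array([.601,-.246]);L=np.array([-.988,-.153]);F=np.array([-.153,.988])
for f in('s13','s15'):
    d=np.load(f'pics/{f}.npy');W=cloud('side',d).reshape(-1,3)
    q=W[:,:2]-hg; l=q@L; u=q@F; h=W[:,2]-.084
    for u0 in (-.09,-.05,-.02,.01,.05,.085):
        k=(abs(u-u0)<.012)&(l>-.09)&(l<0)&(h>.1)&(h<.2); print(f,u0,'hmax',np.percentile(h[k],97).round(3),'n',k.sum(), 'lrange top',l[k&(h>.145)].min().round(3),l[k&(h>.145)].max().round(3))
E
python3 go.py $(python3 lid.py  -.078,.132 -.043,.136 -.021,.138 .022,.136)
```

```text
s13 -0.09 hmax 0.156 n 105 lrange top -0.064 -0.03
s13 -0.05 hmax 0.158 n 76 lrange top -0.065 -0.032
s13 -0.02 hmax 0.172 n 64 lrange top -0.064 -0.02
s13 0.01 hmax 0.172 n 163 lrange top -0.065 -0.019
s13 0.05 hmax 0.157 n 93 lrange top -0.065 -0.033
s13 0.085 hmax 0.156 n 178 lrange top -0.065 -0.032
s15 -0.09 hmax 0.157 n 112 lrange top -0.064 -0.03
s15 -0.05 hmax 0.157 n 76 lrange top -0.065 -0.032
s15 -0.02 hmax 0.172 n 68 lrange top -0.065 -0.02
s15 0.01 hmax 0.172 n 160 lrange top -0.065 -0.019
s15 0.05 hmax 0.158 n 94 lrange top -0.065 -0.033
s15 0.085 hmax 0.157 n 178 lrange top -0.065 -0.033
t 22.35 pos [ 0.7107 -0.2287  0.2292] yaw 8.77 F [ 0.08 -0.4   0.04] w -0.0001 q [ 0.38  0.63 -0.24  1.22  0.15  1.3  -1.27]
0.6781,-0.2341,0.2300,8.8 dist 0.033 {'tx': -0.0661, 'ty': 0.0008, 'tz': -0.0016, 'wx': 0.0003, 'wy': -0.0004, 'wz': -0.0002}
0.6435,-0.2394,0.2340,8.8 dist 0.068 {'tx': -0.1361, 'ty': 0.0007, 'tz': -0.0097, 'wx': 0.0003, 'wy': -0.0004, 'wz': -0.0002}
0.6217,-0.2428,0.2360,8.8 dist 0.09 {'tx': -0.1802, 'ty': 0.0008, 'tz': -0.0138, 'wx': 0.0003, 'wy': -0.0004, 'wz': -0.0002}
0.5793,-0.2494,0.2340,8.8 dist 0.133 {'tx': -0.2661, 'ty': 0.0009, 'tz': -0.0099, 'wx': 0.0003, 'wy': -0.0004, 'wz': -0.0002}
```

View pics/s15.png

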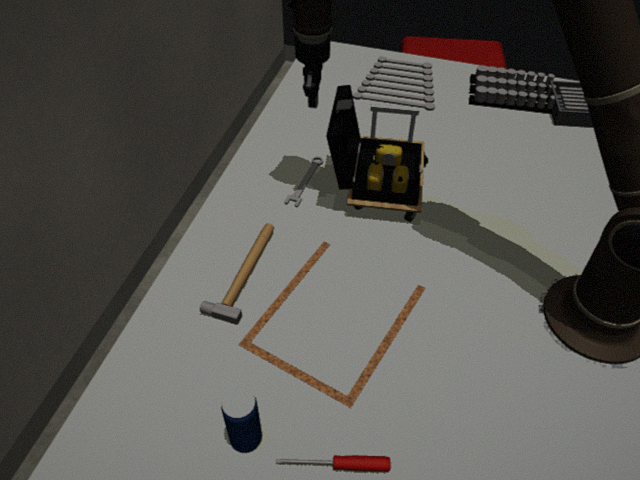

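```bash
python3 - <<'E'
from fit import *
d=np.load('pics/s15.npy');W=cloud('side',d)
m=(abs(W[...,0]-.71)<.05)&(abs(W[...,1]+.229)<.06)&(W[...,2]>.1)&(W[...,2]<.4)
q=W[m]
for a in np.arange(.18,.34,.01):
    k=q[(q[:,2]>=a)&(q[:,2]<a+.01)]
    if len(k): print(a.round(2),len(k),k.min(0).round(3),k.max(0).round(3))
E
```

```text
0.23 64 [ 0.66  -0.289  0.231] [ 0.709 -0.213  0.239]
0.24 29 [ 0.66  -0.287  0.24 ] [ 0.719 -0.216  0.25 ]
0.25 38 [ 0.697 -0.238  0.25 ] [ 0.719 -0.211  0.26 ]
0.26 43 [ 0.698 -0.239  0.26 ] [ 0.721 -0.213  0.27 ]
0.27 11 [ 0.698 -0.233  0.27 ] [ 0.718 -0.215  0.275]
0.28 25 [ 0.692 -0.24   0.283] [ 0.715 -0.194  0.29 ]
0.29 28 [ 0.691 -0.219  0.29 ] [ 0.715 -0.188  0.3  ]
0.3 43 [ 0.69  -0.241  0.301] [ 0.72 -0.18  0.31]
0.31 52 [ 0.69  -0.242  0.31 ] [ 0.723 -0.173  0.32 ]
0.32 63 [ 0.687 -0.242  0.32 ] [ 0.724 -0.169  0.33 ]
0.33 107 [ 0.687 -0.244  0.33 ] [ 0.729 -0.17   0.34 ]
0.34 104 [ 0.688 -0.242  0.34 ] [ 0.726 -0.18   0.35 ]
```

```bash
python3 - <<'E'
from fit import *
for z in(.2,.215,.23,.245): print(z,w2p('side',(.7107,-.2287,z)).round())
p=cv2.imread('pics/s15.png'); cv2.imwrite('pics/c15.png',cv2.resize(p[60:220,270:450],None,fx=4,fy=4,interpolation=cv2.INTER_CUBIC)[:600])
E
```

```text
0.2 [312. 120.]
0.215 [312. 115.]
0.23 [312. 110.]
0.245 [312. 104.]
```

View pics/c15.png

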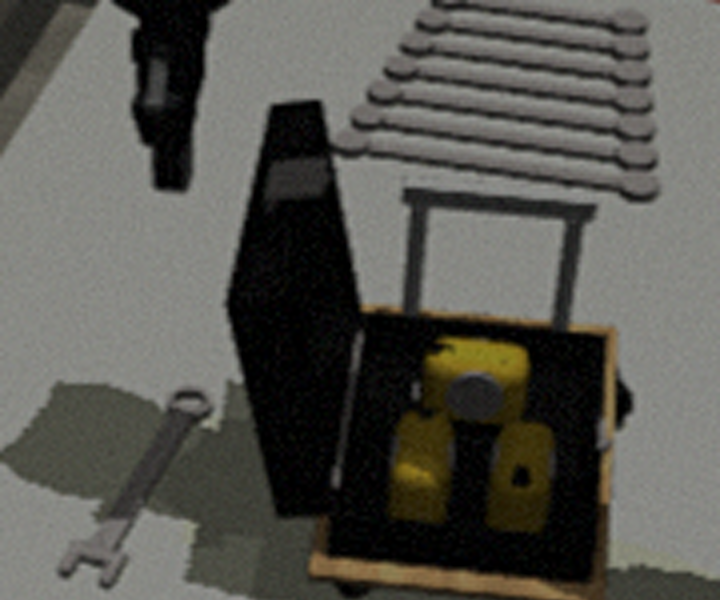

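```bash
sed -i 's/.098+h/.077+h/' lid.py; python3 go.py $(python3 lid.py -.11,.132  -.075,.132 -.043,.136 -.021,.138 .022,.136)
```

```text
t 22.35 pos [ 0.7107 -0.2287  0.2292] yaw 8.77 F [ 0.08 -0.4   0.04] w -0.0001 q [ 0.38  0.63 -0.24  1.22  0.15  1.3  -1.27]
0.7097,-0.2292,0.2090,8.8 dist 0.02 {'tx': -0.0022, 'ty': 0.0007, 'tz': 0.0404, 'wx': 0.0003, 'wy': -0.0004, 'wz': -0.0002}
0.6751,-0.2345,0.2090,8.8 dist 0.041 {'tx': -0.0722, 'ty': 0.0006, 'tz': 0.0404, 'wx': 0.0003, 'wy': -0.0004, 'wz': -0.0002}
0.6435,-0.2394,0.2130,8.8 dist 0.07 {'tx': -0.1362, 'ty': 0.0007, 'tz': 0.0323, 'wx': 0.0003, 'wy': -0.0004, 'wz': -0.0002}
0.6217,-0.2428,0.2150,8.8 dist 0.091 {'tx': -0.1803, 'ty': 0.0007, 'tz': 0.0282, 'wx': 0.0003, 'wy': -0.0004, 'wz': -0.0002}
0.5793,-0.2494,0.2130,8.8 dist 0.134 {'tx': -0.2661, 'ty': 0.0009, 'tz': 0.0321, 'wx': 0.0003, 'wy': -0.0004, 'wz': -0.0002}
```

Call:
arm_command --plan '[{"wx": 0,"wy": 0,"tx": 0,"ty": 0,"tz": 0.02,"wz": 0,"hand": 0},{"wx": 0,"wy": 0,"tx": 0,"ty": 0,"tz": 0.04,"wz": 0,"hand": 0},{"wx": 0,"wy": 0,"tx": -0.03,"ty": 0,"tz": 0.04,"wz": 0,"hand": 0},{"wx": 0,"wy": 0,"tx": -0.06,"ty": 0,"tz": 0.04,"wz": 0,"hand": 0},{"wx": 0,"wy": 0,"tx": -0.075,"ty": 0,"tz": 0.04,"wz": 0,"hand": 0},{"wx": 0,"wy": 0,"tx": -0.09,"ty": 0,"tz": 0.038,"wz": 0,"hand": 0},{"wx": 0,"wy": 0,"tx": -0.105,"ty": 0,"tz": 0.036,"wz": 0,"hand": 0},{"wx": 0,"wy": 0,"tx": -0.12,"ty": 0,"tz": 0.034,"wz": 0,"hand": 0},{"wx": 0,"wy": 0,"tx": -0.135,"ty": 0,"tz": 0.032,"wz": 0,"hand": 0},{"wx": 0,"wy": 0,"tx": -0.135,"ty": 0,"tz": 0.032,"wz": 0,"hand": 0}]'

```text
time: 23.35
position: [0.6434, -0.2395, 0.2137]
ee_rot: [3.131, 0.239, 0.003]
ft_force: [-0.0, -0.6, 0.4]
width: 0.0004
```

```bash
cat > lidchk.py <<'E'
import sys
from fit import *
f=sys.argv[1]; snap('side',f)
hg=np.array([.601,-.246]);L=np.array([-.988,-.153]);F=np.array([-.153,.988])
d=np.load(f'pics/{f}.npy');W=cloud('side',d).reshape(-1,3)
q=W[:,:2]-hg; l=q@L; u=q@F; h=W[:,2]-.084
for u0 in (.05,.085):
    k=(abs(u-u0)<.012)&(l>-.1)&(l<.2)&(h>.04)&(h<.2); i=np.argsort(h[k])[-8:]; print(u0,'top: h',np.median(h[k][i]).round(3),'l',np.median(l[k][i]).round(3))
p=cv2.imread(f'pics/{f}.png'); cv2.imwrite(f'pics/c{f}.png',cv2.resize(p[40:240,250:470],None,fx=3,fy=3))
E
python3 lidchk.py s16;python3 go.py $(python3 lid.py -.043,.136 -.021,.138 .022,.136)
```

```text
0.05 top: h 0.163 l -0.013
0.085 top: h 0.164 l -0.02
t 23.4 pos [ 0.6438 -0.2393  0.2135] yaw 8.75 F [-0.16 -0.45 -0.14] w 0.0002 q [ 0.45  0.54 -0.25  1.43  0.14  1.19 -1.24]
0.6435,-0.2394,0.2130,8.8 dist 0.001 {'tx': -0.0006, 'ty': 0.0001, 'tz': 0.001, 'wx': 0.0004, 'wy': -0.0005, 'wz': -0.0003}
0.6217,-0.2428,0.2150,8.8 dist 0.022 {'tx': -0.0447, 'ty': 0.0002, 'tz': -0.0031, 'wx': 0.0004, 'wy': -0.0005, 'wz': -0.0003}
0.5793,-0.2494,0.2130,8.8 dist 0.065 {'tx': -0.1305, 'ty': 0.0003, 'tz': 0.0008, 'wx': 0.0004, 'wy': -0.0005, 'wz': -0.0003}
```

View pics/cs16.png

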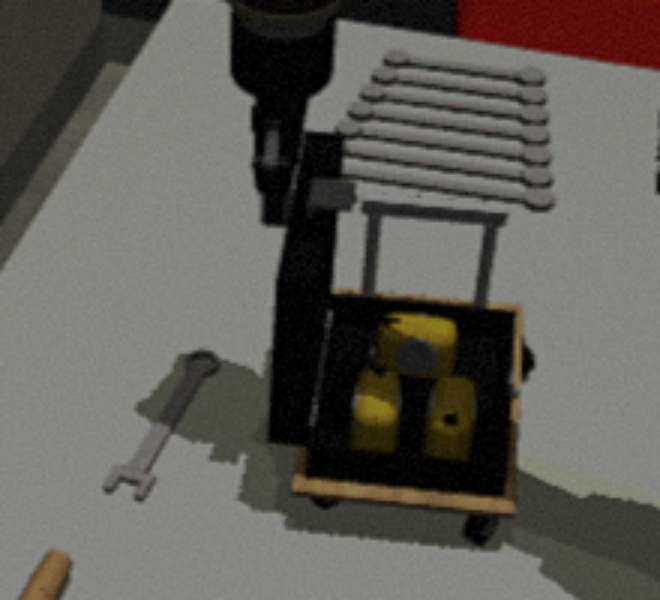

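Call:
arm_command --plan '[{"wx": 0,"wy": 0,"tx": -0.015,"ty": 0,"tz": -0.001,"wz": 0,"hand": 0},{"wx": 0,"wy": 0,"tx": -0.03,"ty": 0,"tz": -0.002,"wz": 0,"hand": 0},{"wx": 0,"wy": 0,"tx": -0.045,"ty": 0,"tz": -0.003,"wz": 0,"hand": 0},{"wx": 0,"wy": 0,"tx": -0.06,"ty": 0,"tz": -0.003,"wz": 0,"hand": 0},{"wx": 0,"wy": 0,"tx": -0.075,"ty": 0,"tz": -0.003,"wz": 0,"hand": 0},{"wx": 0,"wy": 0,"tx": -0.09,"ty": 0,"tz": -0.002,"wz": 0,"hand": 0},{"wx": 0,"wy": 0,"tx": -0.105,"ty": 0,"tz": -0.001,"wz": 0,"hand": 0},{"wx": 0,"wy": 0,"tx": -0.12,"ty": 0,"tz": 0,"wz": 0,"hand": 0},{"wx": 0,"wy": 0,"tx": -0.13,"ty": 0,"tz": 0.001,"wz": 0,"hand": 0},{"wx": 0,"wy": 0,"tx": -0.13,"ty": 0,"tz": 0.001,"wz": 0,"hand": 0}]'

```text
time: 24.4
position: [0.5792, -0.2494, 0.2128]
ee_rot: [3.131, 0.239, 0.003]
ft_force: [-0.5, 0.3, 0.1]
width: 0.0004
```

```bash
python3 lidchk.py s17;python3 go.py $(python3 lid.py .022,.136 .038,.134 .0635,.122 .0865,.104 .1055,.083 .120,.058 .126,.044)
```

```text
0.05 top: h 0.158 l 0.042
0.085 top: h 0.158 l 0.042
t 24.45 pos [ 0.5797 -0.2492  0.2128] yaw 8.75 F [ 0.38 -0.44  0.79] w -0.0002 q [ 0.51  0.44 -0.26  1.58  0.12  1.13 -1.19]
0.5793,-0.2494,0.2130,8.8 dist 0.001 {'tx': -0.0009, 'ty': 0.0003, 'tz': -0.0004, 'wx': 0.0004, 'wy': -0.0006, 'wz': -0.0003}
0.5635,-0.2518,0.2110,8.8 dist 0.017 {'tx': -0.0329, 'ty': 0.0002, 'tz': 0.0035, 'wx': 0.0004, 'wy': -0.0006, 'wz': -0.0003}
0.5383,-0.2557,0.1990,8.8 dist 0.044 {'tx': -0.0839, 'ty': 0.0003, 'tz': 0.0274, 'wx': 0.0004, 'wy': -0.0006, 'wz': -0.0003}
0.5155,-0.2592,0.1810,8.8 dist 0.072 {'tx': -0.1301, 'ty': 0.0002, 'tz': 0.0633, 'wx': 0.0004, 'wy': -0.0006, 'wz': -0.0003}
0.4968,-0.2621,0.1600,8.8 dist 0.099 {'tx': -0.168, 'ty': 0.0002, 'tz': 0.1053, 'wx': 0.0004, 'wy': -0.0006, 'wz': -0.0003}
0.4824,-0.2644,0.1350,8.8 dist 0.126 {'tx': -0.1973, 'ty': 0.0003, 'tz': 0.1552, 'wx': 0.0004, 'wy': -0.0006, 'wz': -0.0003}
0.4765,-0.2653,0.1210,8.8 dist 0.139 {'tx': -0.2093, 'ty': 0.0002, 'tz': 0.1832, 'wx': 0.0004, 'wy': -0.0006, 'wz': -0.0003}
```

View pics/cs17.png

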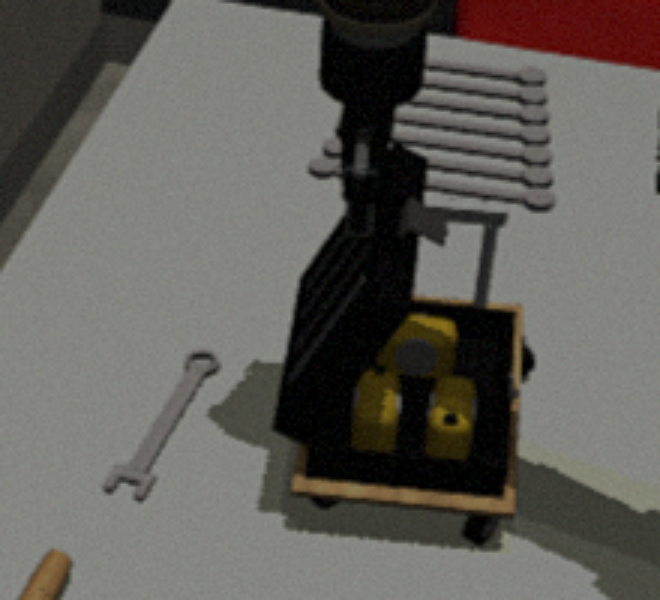

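Call:
arm_command --plan '[{"wx": 0,"wy": 0,"tx": -0.016,"ty": 0,"tz": 0.002,"wz": 0,"hand": 0},{"wx": 0,"wy": 0,"tx": -0.033,"ty": 0,"tz": 0.0035,"wz": 0,"hand": 0},{"wx": 0,"wy": 0,"tx": -0.05,"ty": 0,"tz": 0.011,"wz": 0,"hand": 0},{"wx": 0,"wy": 0,"tx": -0.067,"ty": 0,"tz": 0.019,"wz": 0,"hand": 0},{"wx": 0,"wy": 0,"tx": -0.084,"ty": 0,"tz": 0.0275,"wz": 0,"hand": 0},{"wx": 0,"wy": 0,"tx": -0.1,"ty": 0,"tz": 0.04,"wz": 0,"hand": 0},{"wx": 0,"wy": 0,"tx": -0.115,"ty": 0,"tz": 0.052,"wz": 0,"hand": 0},{"wx": 0,"wy": 0,"tx": -0.13,"ty": 0,"tz": 0.0635,"wz": 0,"hand": 0},{"wx": 0,"wy": 0,"tx": -0.143,"ty": 0,"tz": 0.077,"wz": 0,"hand": 0},{"wx": 0,"wy": 0,"tx": -0.155,"ty": 0,"tz": 0.091,"wz": 0,"hand": 0}]'

```text
time: 25.45
position: [0.503, -0.2608, 0.1665]
ee_rot: [3.131, 0.24, 0.003]
ft_force: [-0.0, 0.4, 0.7]
width: -0.0001
```

```bash
python3 lidchk.py s18;python3 go.py $(python3 lid.py .1055,.083 .120,.058 .126,.048 .13,.048)
```

```text
0.05 top: h 0.199 l 0.101
0.085 top: h 0.103 l 0.122
t 25.5 pos [ 0.5015 -0.2609  0.1652] yaw 8.74 F [-1.34 -0.33 -1.  ] w -0.0 q [ 0.59  0.38 -0.25  1.79  0.11  0.98 -1.13]
0.4968,-0.2621,0.1600,8.8 dist 0.007 {'tx': -0.0097, 'ty': 0.0009, 'tz': 0.0104, 'wx': 0.0001, 'wy': 0.0001, 'wz': -0.0003}
0.4824,-0.2644,0.1350,8.8 dist 0.036 {'tx': -0.0388, 'ty': 0.001, 'tz': 0.0604, 'wx': 0.0001, 'wy': 0.0001, 'wz': -0.0003}
0.4765,-0.2653,0.1250,8.8 dist 0.048 {'tx': -0.0508, 'ty': 0.001, 'tz': 0.0804, 'wx': 0.0001, 'wy': 0.0001, 'wz': -0.0003}
0.4726,-0.2659,0.1250,8.8 dist 0.05 {'tx': -0.0587, 'ty': 0.001, 'tz': 0.0805, 'wx': 0.0001, 'wy': 0.0001, 'wz': -0.0003}
```

View pics/cs18.png

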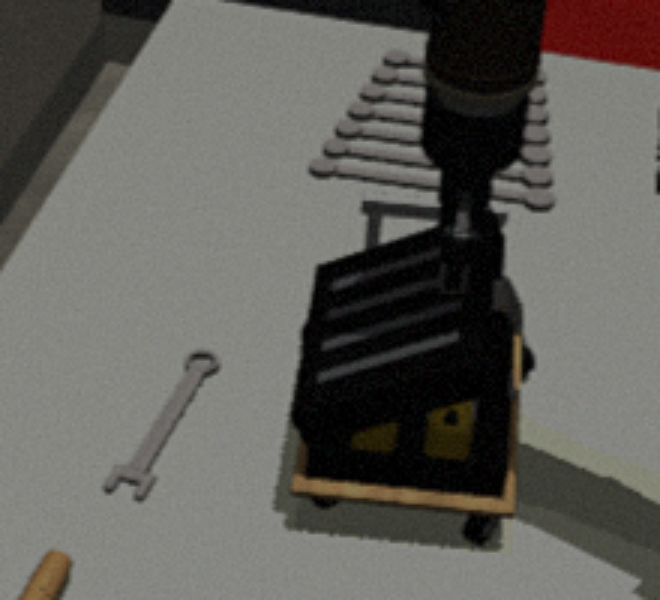

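Call:
arm_command --plan '[{"wx": 0,"wy": 0,"tx": -0.01,"ty": 0,"tz": 0.01,"wz": 0,"hand": 0},{"wx": 0,"wy": 0,"tx": -0.02,"ty": 0,"tz": 0.025,"wz": 0,"hand": 0},{"wx": 0,"wy": 0,"tx": -0.03,"ty": 0,"tz": 0.04,"wz": 0,"hand": 0},{"wx": 0,"wy": 0,"tx": -0.039,"ty": 0,"tz": 0.055,"wz": 0,"hand": 0},{"wx": 0,"wy": 0,"tx": -0.048,"ty": 0,"tz": 0.067,"wz": 0,"hand": 0},{"wx": 0,"wy": 0,"tx": -0.055,"ty": 0,"tz": 0.077,"wz": 0,"hand": 0},{"wx": 0,"wy": 0,"tx": -0.06,"ty": 0,"tz": 0.08,"wz": 0,"hand": 0}]'

```text
time: 26.2
position: [0.4734, -0.2652, 0.1263]
ee_rot: [3.132, 0.24, 0.002]
ft_force: [0.3, -0.3, -1.0]
width: -0.0001
```

```bash
python3 lidchk.py s19;python3 go.py $(python3 lid.py .135,.040 .137,.032)
```

```text
0.05 top: h 0.197 l 0.134
0.085 top: h 0.058 l 0.149
t 26.25 pos [ 0.4732 -0.2654  0.1264] yaw 8.76 F [-0.89  0.05 -0.12] w 0.0001 q [ 0.62  0.39 -0.25  1.89  0.12  0.88 -1.11]
0.4676,-0.2667,0.1170,8.8 dist 0.011 {'tx': -0.0115, 'ty': 0.0009, 'tz': 0.0188, 'wx': 0.0002, 'wy': -0.0004, 'wz': -0.0002}
0.4656,-0.2670,0.1090,8.8 dist 0.019 {'tx': -0.0156, 'ty': 0.0009, 'tz': 0.0348, 'wx': 0.0002, 'wy': -0.0004, 'wz': -0.0002}
```

View pics/cs19.png

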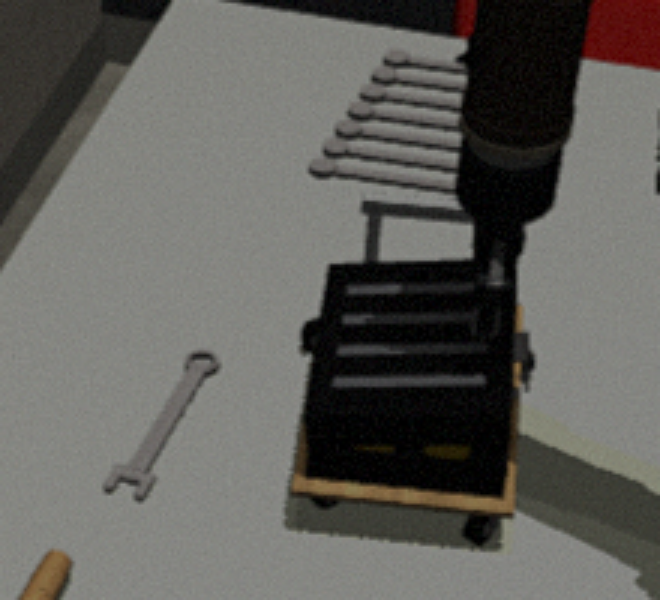

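Call:
arm_command --plan '[{"wx": 0,"wy": 0,"tx": -0.004,"ty": 0,"tz": 0.005,"wz": 0,"hand": 0},{"wx": 0,"wy": 0,"tx": -0.007,"ty": 0,"tz": 0.01,"wz": 0,"hand": 0},{"wx": 0,"wy": 0,"tx": -0.01,"ty": 0,"tz": 0.015,"wz": 0,"hand": 0},{"wx": 0,"wy": 0,"tx": -0.012,"ty": 0,"tz": 0.019,"wz": 0,"hand": 0},{"wx": 0,"wy": 0,"tx": -0.012,"ty": 0,"tz": 0.019,"wz": 0,"hand": 0}]'

```text
time: 26.75
position: [0.4679, -0.2662, 0.1172]
ee_rot: [3.132, 0.24, 0.003]
ft_force: [0.4, 0.1, 0.4]
width: 0.0003
```

```bash
python3 lidchk.py s20;python3 go.py $(python3 lid.py .137,.032)
```

```text
0.05 top: h 0.195 l 0.136
0.085 top: h 0.047 l 0.148
t 26.8 pos [ 0.468  -0.2662  0.1173] yaw 8.78 F [-0.16 -1.41 -0.48] w 0.0002 q [ 0.62  0.39 -0.25  1.91  0.12  0.85 -1.1 ]
0.4656,-0.2670,0.1090,8.8 dist 0.009 {'tx': -0.0051, 'ty': 0.0008, 'tz': 0.0167, 'wx': 0.0003, 'wy': -0.0006, 'wz': -0.0001}
```

Call:
arm_command --plan '[{"wx": 0,"wy": 0,"tx": -0.002,"ty": 0,"tz": 0.004,"wz": 0,"hand": 0},{"wx": 0,"wy": 0,"tx": -0.003,"ty": 0,"tz": 0.008,"wz": 0,"hand": 0},{"wx": 0,"wy": 0,"tx": -0.004,"ty": 0,"tz": 0.012,"wz": 0,"hand": 0},{"wx": 0,"wy": 0,"tx": -0.005,"ty": 0,"tz": 0.016,"wz": 0,"hand": 0}]'

```text
time: 27.2
position: [0.4663, -0.2668, 0.1102]
ee_rot: [3.131, 0.24, 0.005]
ft_force: [0.5, -0.5, 4.4]
width: 0.0004
```

```bash
python3 lidchk.py s21;python3 go.py
```

```text
0.05 top: h 0.198 l 0.134
0.085 top: h 0.04 l 0.127
t 27.25 pos [ 0.4659 -0.2668  0.1097] yaw 8.78 F [-0.52  0.26  0.01] w 0.0002 q [ 0.62  0.4  -0.24  1.92  0.13  0.84 -1.11]
```

Call:
arm_command --plan '[{"wx": 0,"wy": 0,"tx": 0,"ty": 0,"tz": 0.003,"wz": 0,"hand": 0},{"wx": 0,"wy": 0,"tx": 0,"ty": 0,"tz": 0.006,"wz": 0,"hand": 0},{"wx": 0,"wy": 0,"tx": 0,"ty": 0,"tz": 0.009,"wz": 0,"hand": 0}]'

```text
time: 27.55
position: [0.4656, -0.2666, 0.1047]
ee_rot: [3.132, 0.24, 0.003]
ft_force: [-1.8, 0.5, 5.0]
width: -0.0002
```

```bash
python3 lidchk.py s22;python3 go.py
```

```text
0.05 top: h 0.197 l 0.139
0.085 top: h nan l nan
t 27.6 pos [ 0.4656 -0.2666  0.1047] yaw 8.78 F [-1.06 -0.26  3.06] w 0.0 q [ 0.62  0.41 -0.24  1.92  0.13  0.83 -1.11]
  return _methods._mean(a, axis=axis, dtype=dtype,
  ret = ret.dtype.type(ret / rcount)
```

Call:
arm_command --plan '[{"wx": 0,"wy": 0,"tx": 0,"ty": 0,"tz": 0.002,"wz": 0,"hand": 0},{"wx": 0,"wy": 0,"tx": 0,"ty": 0,"tz": 0.004,"wz": 0,"hand": 0},{"wx": 0,"wy": 0,"tx": 0,"ty": 0,"tz": 0.005,"wz": 0,"hand": 0}]'

```text
time: 27.9
position: [0.467, -0.2673, 0.1042]
ee_rot: [3.13, 0.24, 0.007]
ft_force: [-2.3, 0.5, 18.1]
width: 0.0003
```

```bash
python3 go.py
```

```text
t 27.9 pos [ 0.467  -0.2673  0.1042] yaw 8.77 F [-2.28  0.52 18.09] w 0.0003 q [ 0.62  0.41 -0.24  1.92  0.13  0.82 -1.11]
```

Call:
arm_command --plan '[{"wx": 0,"wy": 0,"tx": 0,"ty": 0,"tz": -0.02,"wz": 0,"hand": 0},{"wx": 0,"wy": 0,"tx": 0,"ty": 0,"tz": -0.08,"wz": 0,"hand": 0},{"wx": 0,"wy": 0,"tx": 0,"ty": 0,"tz": -0.16,"wz": 0,"hand": 0},{"wx": 0,"wy": 0,"tx": -0.08,"ty": 0,"tz": -0.22,"wz": 0,"hand": 20},{"wx": 0,"wy": 0,"tx": -0.16,"ty": 0,"tz": -0.24,"wz": 0,"hand": 45},{"wx": 0,"wy": 0,"tx": -0.2,"ty": 0,"tz": -0.24,"wz": 0,"hand": 45}]'

```text
time: 28.5
position: [0.3645, -0.2828, 0.2242]
ee_rot: [3.129, 0.237, 0.005]
ft_force: [0.9, 0.5, -0.1]
width: 0.0434
```

```bash
cat > cad.py <<'E'
import sys
from fit import *
f=sys.argv[1]
for n in('top','side'):
    g=n[0]+f; snap(n,g)
    p=cv2.imread(f'pics/{g}.png'); d=np.load(f'pics/{g}.npy'); W=cloud(n,d); hsv=cv2.cvtColor(p,cv2.COLOR_BGR2HSV)
    wd=(d>0)&(W[...,0]>.3)&(W[...,2]>.04)&(W[...,2]<.058)&(hsv[...,1]>80)&(hsv[...,0]<25)&(hsv[...,2]>80)
    m=cv2.morphologyEx(wd.astype(np.uint8),cv2.MORPH_OPEN,np.ones((2,2),np.uint8))>0
    q=W[m]; r=cv2.minAreaRect((q[:,:2]*1000).astype(np.float32)); print(n,'wood',len(q),np.round(r[0]),np.round(r[1]),round(r[2],1))
    # lid top
    c=np.array(r[0])/1000
    k=(d>0)&(np.hypot(W[...,0]-c[0],W[...,1]-c[1])<.13)&(W[...,2]>.10)&(W[...,2]<.13)
    q=W[k]
    if len(q)>50:
        r=cv2.minAreaRect((q[:,:2]*1000).astype(np.float32)); A=np.c_[q[:,:2]-q[:,:2].mean(0),np.ones(len(q))]; co=np.linalg.lstsq(A,q[:,2],rcond=None)[0]
        print(n,'lid z',np.percentile(q[:,2],[5,50,95]).round(4),'slope',co[:2].round(3),np.round(r[0]),np.round(r[1]),round(r[2],1))
    h=place_of('handle',n)[:1]
    for x in h: print(n,'handle',round(x['conf'],2),ray(n,x['pixel'],.156).round(4))
E
python3 cad.py 23; python3 go.py
```

```text
top wood 1753 [ 506. -191.] [188. 495.] 11.0
top lid z [0.1108 0.1156 0.1196] slope [ 0.007 -0.002] [ 516. -239.] [173. 160.] 8.3
top handle 0.68 [ 0.5436 -0.3932  0.156 ]
side wood 373 [483. 292.] [ 180. 1154.] 3.2
side handle 0.73 [ 0.5437 -0.3795  0.156 ]
t 28.7 pos [ 0.3669 -0.2818  0.2226] yaw 8.75 F [0.22 0.5  0.87] w 0.045 q [ 0.76  0.14 -0.24  1.96  0.04  1.04 -0.91]
```

View pics/s23.png

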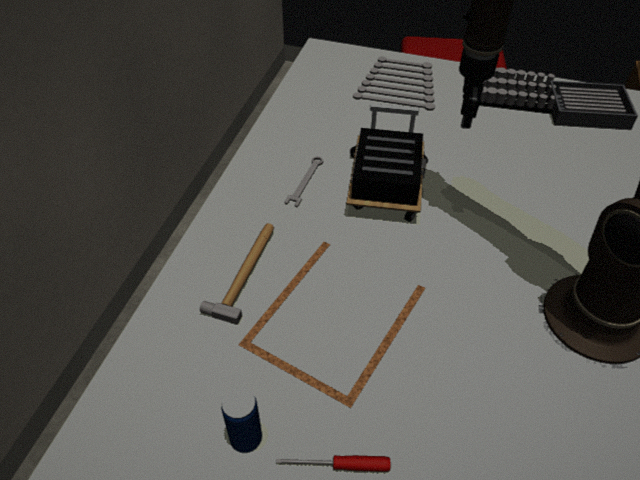

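View pics/t23.png

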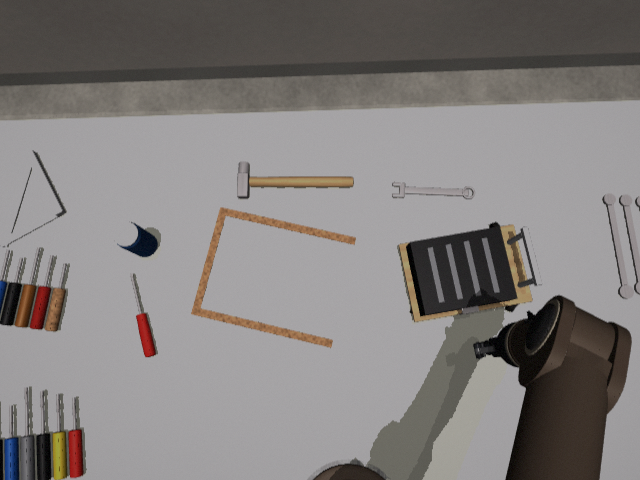

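```bash
cat > cad2.py <<'E'
import sys
from fit import *
def run(f,cx,cy,n,R0=.22):
    p=cv2.imread(f'pics/{f}.png'); d=np.load(f'pics/{f}.npy'); W=cloud(n,d); hsv=cv2.cvtColor(p,cv2.COLOR_BGR2HSV)
    near=(d>0)&(np.hypot(W[...,0]-cx,W[...,1]-cy)<R0)
    wd=near&(W[...,2]>.042)&(W[...,2]<.058)&(hsv[...,1]>70)&(hsv[...,0]<25)&(hsv[...,2]>60)
    q=W[wd]; r=cv2.minAreaRect((q[:,:2]*1000).astype(np.float32)); print(f,'wood',len(q),np.round(r[0],1),np.round(r[1]),round(r[2],1))
    k=near&(W[...,2]>.105)&(W[...,2]<.125); q=W[k]
    if len(q)>50: r=cv2.minAreaRect((q[:,:2]*1000).astype(np.float32)); print(' lid',len(q),np.round(r[0],1),np.round(r[1]),round(r[2],1),'z',np.median(q[:,2]).round(4))
    k=near&(W[...,2]>.148)&(W[...,2]<.175); q=W[k]
    if len(q)>20: r=cv2.minAreaRect((q[:,:2]*1000).astype(np.float32)); print(' bar',len(q),np.round(r[0],1),np.round(r[1]),round(r[2],1),'z',np.percentile(q[:,2],[50,95]).round(3))
if __name__=='__main__':
    for n in('top','side'): run(n[0]+sys.argv[1],float(sys.argv[2]),float(sys.argv[3]),n)
E
python3 cad2.py 23 .525 -.278; python3 go.py .5435,-.392,.24,8.8 .5435,-.392,.152,8.8
```

```text
t23 wood 1858 [ 526.4 -279. ] [178. 270.] 8.5
 lid 6983 [ 522.2 -277.5] [171. 237.] 8.3 z 0.1157
 bar 462 [ 544.2 -392.2] [124.  14.] 9.1 z [0.162 0.167]
s23 wood 489 [ 526.4 -276.1] [179. 271.] 8.4
 lid 3692 [ 521.3 -276.9] [169. 244.] 8.4 z 0.1158
 bar 351 [ 542.9 -391.2] [124.  21.] 7.5 z [0.16  0.166]
t 28.7 pos [ 0.3669 -0.2818  0.2226] yaw 8.75 F [0.22 0.5  0.87] w 0.045 q [ 0.76  0.14 -0.24  1.96  0.04  1.04 -0.91]
.5435,-.392,.24,8.8 dist 0.209 {'tx': 0.3157, 'ty': 0.2717, 'tz': -0.0334, 'wx': 0.0005, 'wy': -0.0009, 'wz': -0.0003}
.5435,-.392,.152,8.8 dist 0.22 {'tx': 0.3152, 'ty': 0.2714, 'tz': 0.1426, 'wx': 0.0005, 'wy': -0.0009, 'wz': -0.0003}
```

Call:
arm_command --plan '[{"wx": 0,"wy": 0,"tx": 0.04,"ty": 0.08,"tz": -0.035,"wz": 0,"hand": 45},{"wx": 0,"wy": 0,"tx": 0.09,"ty": 0.14,"tz": -0.035,"wz": 0,"hand": 45},{"wx": 0,"wy": 0,"tx": 0.15,"ty": 0.19,"tz": -0.035,"wz": 0,"hand": 45},{"wx": 0,"wy": 0,"tx": 0.21,"ty": 0.23,"tz": -0.035,"wz": 0,"hand": 40},{"wx": 0,"wy": 0,"tx": 0.27,"ty": 0.26,"tz": -0.035,"wz": 0,"hand": 40},{"wx": 0,"wy": 0,"tx": 0.31,"ty": 0.272,"tz": -0.035,"wz": 0,"hand": 40},{"wx": 0,"wy": 0,"tx": 0.315,"ty": 0.272,"tz": -0.035,"wz": 0,"hand": 40},{"wx": 0,"wy": 0,"tx": 0.315,"ty": 0.272,"tz": -0.035,"wz": 0,"hand": 40}]'

```text
time: 29.5
position: [0.5439, -0.3909, 0.2389]
ee_rot: [-3.131, -0.244, -0.002]
ft_force: [-0.3, -0.4, -0.1]
width: 0.0399
```

```bash
python3 go.py .5435,-.392,.133,8.6; python3 -c "
from fit import *
p,d=snap('side','s24'); p=cv2.imread('pics/s24.png'); cv2.imwrite('pics/cs24.png',cv2.resize(p[20:220,300:500],None,fx=3,fy=3))"
```

```text
t 29.5 pos [ 0.5439 -0.3909  0.2389] yaw 8.9 F [-0.3  -0.36 -0.08] w 0.0399 q [ 0.68  0.49 -0.2   1.44  0.1   1.22 -0.94]
.5435,-.392,.133,8.6 dist 0.106 {'tx': -0.0015, 'ty': 0.0023, 'tz': 0.2118, 'wx': -0.0002, 'wy': -0.0004, 'wz': 0.0017}
```

View pics/cs24.png

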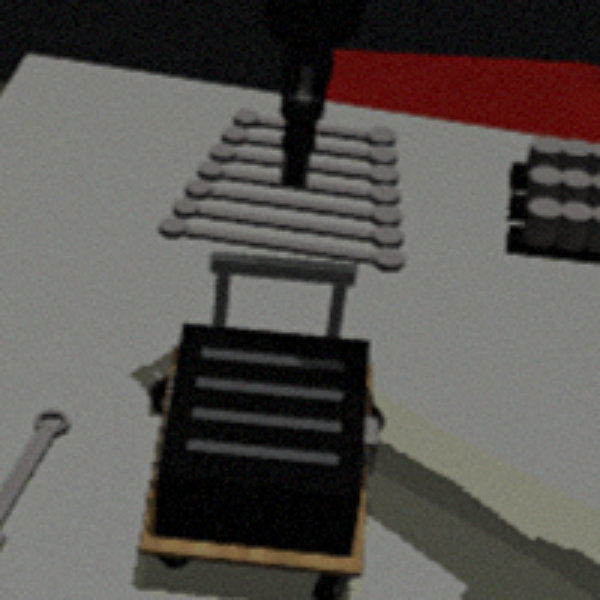

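Call:
arm_command --plan '[{"wx": 0,"wy": 0,"tx": -0.001,"ty": 0.002,"tz": 0.05,"wz": 0.001,"hand": 40},{"wx": 0,"wy": 0,"tx": -0.001,"ty": 0.002,"tz": 0.1,"wz": 0.001,"hand": 40},{"wx": 0,"wy": 0,"tx": -0.001,"ty": 0.002,"tz": 0.14,"wz": 0.001,"hand": 40},{"wx": 0,"wy": 0,"tx": -0.001,"ty": 0.002,"tz": 0.17,"wz": 0.001,"hand": 40},{"wx": 0,"wy": 0,"tx": -0.001,"ty": 0.002,"tz": 0.19,"wz": 0.001,"hand": 40},{"wx": 0,"wy": 0,"tx": -0.001,"ty": 0.002,"tz": 0.2,"wz": 0.001,"hand": 40},{"wx": 0,"wy": 0,"tx": -0.001,"ty": 0.002,"tz": 0.2,"wz": 0.001,"hand": 40}]'

```text
time: 30.25
position: [0.5427, -0.3933, 0.1402]
ee_rot: [3.132, 0.235, 0.003]
ft_force: [1.2, -1.4, -0.4]
width: 0.04
```

```bash
python3 go.py .5435,-.392,.135,8.6; python3 -c "
from fit import *
p,d=snap('side','s25'); p=cv2.imread('pics/s25.png'); cv2.imwrite('pics/cs25.png',cv2.resize(p[20:220,300:500],None,fx=3,fy=3))"
```

```text
t 30.25 pos [ 0.5427 -0.3933  0.1402] yaw 8.6 F [ 1.24 -1.44 -0.35] w 0.04 q [ 0.68  0.57 -0.19  1.55  0.12  1.03 -0.96]
.5435,-.392,.135,8.6 dist 0.005 {'tx': 0.0019, 'ty': -0.0024, 'tz': 0.0103, 'wx': 0.0003, 'wy': -0.0006, 'wz': -0.0}
```

View pics/cs25.png

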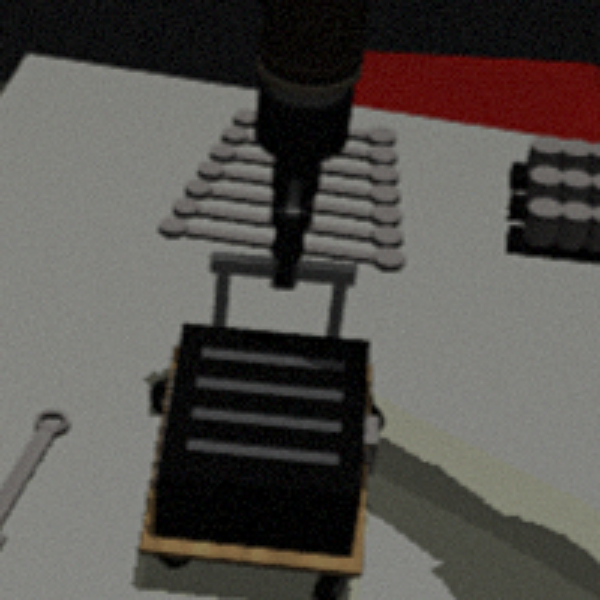

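Call:
arm_command --plan '[{"wx": 0,"wy": 0,"tx": 0.001,"ty": -0.002,"tz": 0.005,"wz": 0,"hand": 30},{"wx": 0,"wy": 0,"tx": 0.001,"ty": -0.002,"tz": 0.005,"wz": 0,"hand": 20},{"wx": 0,"wy": 0,"tx": 0.001,"ty": -0.002,"tz": 0.005,"wz": 0,"hand": 15},{"wx": 0,"wy": 0,"tx": 0.001,"ty": -0.002,"tz": 0.005,"wz": 0,"hand": 5},{"wx": 0,"wy": 0,"tx": 0.001,"ty": -0.002,"tz": 0.005,"wz": 0,"hand": 5},{"wx": 0,"wy": 0,"tx": 0.001,"ty": -0.002,"tz": 0.005,"wz": 0,"hand": 5}]' --squeeze 60

```text
time: 30.9
position: [0.5435, -0.3923, 0.1383]
ee_rot: [3.131, 0.236, 0.005]
ft_force: [0.6, 0.5, 4.5]
width: 0.0102
```

```bash
python3 go.py; python3 -c "
from cad2 import *
snap('top','t26'); snap('side','s26'); run('t26',.526,-.278,'top',.19);run('s26',.526,-.278,'side',.19)"
```

```text
t 30.9 pos [ 0.5435 -0.3923  0.1383] yaw 8.61 F [0.59 0.46 4.45] w 0.0102 q [ 0.68  0.57 -0.19  1.56  0.12  1.03 -0.96]
t26 wood 1760 [ 526.7 -278.6] [179. 271.] 8.6
 lid 6979 [ 521. -277.] [173. 237.] 8.2 z 0.1157
 bar 359 [ 543.7 -389.4] [124.  20.] 8.8 z [0.163 0.167]
s26 wood 478 [ 526.3 -274.7] [180. 266.] 8.9
 lid 3699 [ 520.9 -275.2] [169. 242.] 8.5 z 0.1158
 bar 355 [ 542.4 -385.4] [123.  34.] 9.7 z [0.16  0.171]
```

```bash
cat > path.py <<'E'
import sys
from h import *
B=np.array([.5355,.150]); by=75.55
d=np.array([np.cos(np.radians(by)),np.sin(np.radians(by))]); n=np.array([-d[1],d[0]])
Z=.1378
def pose(s,lat,dy):
    c=B+d*s+n*lat; y=np.radians(by+dy); h=c-.115*np.array([np.cos(y),np.sin(y)]); return h[0],h[1],by+dy-90
def A(t): return pose(-.417+.267*t,-.098*(1-t)**2,23.05*(1-t)**2)
s=manip.read_state(); Rc=R.from_rotvec(s['ee_rot']); pc=np.array(s['position'])
print('t',round(s['time'],2),pc.round(4),'F',np.round(s['ft_force'],1),'w',round(s['width'],4))
def out(x,y,yaw):
    p=np.array([x,y,Z]);Q=R.from_euler('z',yaw,degrees=True)*R.from_euler('x',180,degrees=True)
    v=Rc.inv().apply(p-pc)/.5; w=(Rc.inv()*Q).as_rotvec()/np.pi
    print(f'{x:.3f} {y:.3f} {yaw:.1f}','tx %.4f ty %.4f tz %.4f  w %.4f %.4f %.4f'%(*v,*w))
if sys.argv[1]=='A':
    a,b=float(sys.argv[2]),float(sys.argv[3])
    for t in np.linspace(a,b,10)[1:]: out(*A(t))
else:
    a,b=float(sys.argv[2]),float(sys.argv[3])
    for t in np.linspace(a,b,10)[1:]: out(*pose(t,0,0))
E
python3 path.py A 0 .3
```

```text
t 31.0 [ 0.5435 -0.3923  0.1383] F [-0.6  0.8  4.1] w 0.0108
0.537 -0.382 7.1 tx -0.0108 ty -0.0222 tz 0.0009  w 0.0005 -0.0009 0.0084
0.530 -0.372 5.6 tx -0.0211 ty -0.0437 tz 0.0008  w 0.0005 -0.0009 0.0165
0.523 -0.362 4.2 tx -0.0308 ty -0.0651 tz 0.0008  w 0.0005 -0.0009 0.0243
0.517 -0.353 2.9 tx -0.0399 ty -0.0865 tz 0.0007  w 0.0005 -0.0009 0.0319
0.512 -0.343 1.6 tx -0.0484 ty -0.1078 tz 0.0007  w 0.0005 -0.0009 0.0391
0.506 -0.333 0.3 tx -0.0562 ty -0.1290 tz 0.0006  w 0.0005 -0.0009 0.0461
0.501 -0.323 -0.9 tx -0.0634 ty -0.1502 tz 0.0005  w 0.0005 -0.0009 0.0528
0.496 -0.313 -2.1 tx -0.0700 ty -0.1712 tz 0.0005  w 0.0005 -0.0009 0.0592
0.492 -0.303 -3.2 tx -0.0760 ty -0.1921 tz 0.0004  w 0.0004 -0.0009 0.0653
```

Call:
arm_command --plan '[{"wx": 0,"wy": 0,"tx": -0.005,"ty": -0.01,"tz": 0,"wz": 0.004,"hand": 5},{"wx": 0,"wy": 0,"tx": -0.0108,"ty": -0.0222,"tz": 0,"wz": 0.0084,"hand": 5},{"wx": 0,"wy": 0,"tx": -0.021,"ty": -0.0437,"tz": 0,"wz": 0.0165,"hand": 5},{"wx": 0,"wy": 0,"tx": -0.031,"ty": -0.065,"tz": 0,"wz": 0.0243,"hand": 5},{"wx": 0,"wy": 0,"tx": -0.04,"ty": -0.0865,"tz": 0,"wz": 0.0319,"hand": 5},{"wx": 0,"wy": 0,"tx": -0.0484,"ty": -0.1078,"tz": 0,"wz": 0.0391,"hand": 5},{"wx": 0,"wy": 0,"tx": -0.056,"ty": -0.129,"tz": 0,"wz": 0.046,"hand": 5},{"wx": 0,"wy": 0,"tx": -0.0634,"ty": -0.15,"tz": 0,"wz": 0.0528,"hand": 5},{"wx": 0,"wy": 0,"tx": -0.07,"ty": -0.171,"tz": 0,"wz": 0.0592,"hand": 5},{"wx": 0,"wy": 0,"tx": -0.076,"ty": -0.192,"tz": 0,"wz": 0.0653,"hand": 5}]'

```text
time: 32.0
position: [0.4912, -0.3033, 0.1383]
ee_rot: [3.138, -0.09, 0.006]
ft_force: [0.6, -4.9, 6.7]
width: 0.0103
```

```bash
python3 -c "
from cad2 import *
snap('side','s27'); run('s27',.49,-.19,'side',.19)"; python3 path.py A .3 .6
```

```text
s27 wood 581 [ 498.  -187.6] [272. 179.] 86.4
 lid 4237 [ 493.4 -185. ] [244. 170.] 86.4 z 0.1159
 bar 385 [ 491.2 -298.1] [ 33. 124.] 87.6 z [0.161 0.169]
t 32.05 [ 0.4906 -0.301   0.1382] F [-1.3  0.3  7.3] w 0.0104
0.487 -0.293 -4.2 tx -0.0073 ty -0.0153 tz 0.0007  w 0.0002 -0.0008 0.0052
0.484 -0.283 -5.2 tx -0.0162 ty -0.0345 tz 0.0007  w 0.0002 -0.0008 0.0107
0.480 -0.274 -6.2 tx -0.0244 ty -0.0537 tz 0.0007  w 0.0001 -0.0008 0.0160
0.477 -0.264 -7.0 tx -0.0320 ty -0.0728 tz 0.0006  w 0.0001 -0.0008 0.0210
0.474 -0.254 -7.9 tx -0.0390 ty -0.0919 tz 0.0006  w 0.0001 -0.0008 0.0257
0.471 -0.244 -8.7 tx -0.0454 ty -0.1110 tz 0.0006  w 0.0001 -0.0008 0.0301
0.469 -0.235 -9.4 tx -0.0511 ty -0.1299 tz 0.0005  w 0.0001 -0.0008 0.0342
0.467 -0.225 -10.1 tx -0.0562 ty -0.1489 tz 0.0005  w 0.0001 -0.0008 0.0380
0.465 -0.216 -10.8 tx -0.0606 ty -0.1677 tz 0.0005  w 0.0001 -0.0008 0.0416
```

View pics/s27.png

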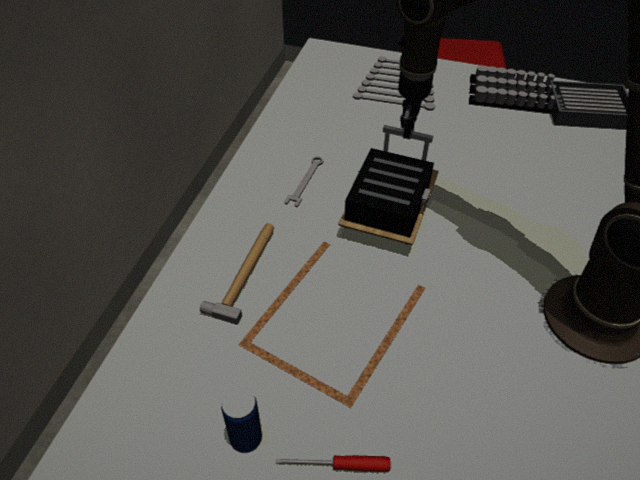

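Call:
arm_command --plan '[{"wx": 0,"wy": 0,"tx": -0.0073,"ty": -0.0153,"tz": -0.001,"wz": 0.0052,"hand": 5},{"wx": 0,"wy": 0,"tx": -0.0162,"ty": -0.0345,"tz": -0.001,"wz": 0.0107,"hand": 5},{"wx": 0,"wy": 0,"tx": -0.0244,"ty": -0.0537,"tz": -0.001,"wz": 0.016,"hand": 5},{"wx": 0,"wy": 0,"tx": -0.032,"ty": -0.0728,"tz": -0.001,"wz": 0.021,"hand": 5},{"wx": 0,"wy": 0,"tx": -0.039,"ty": -0.0919,"tz": -0.001,"wz": 0.0257,"hand": 5},{"wx": 0,"wy": 0,"tx": -0.0454,"ty": -0.111,"tz": -0.001,"wz": 0.03,"hand": 5},{"wx": 0,"wy": 0,"tx": -0.051,"ty": -0.13,"tz": -0.001,"wz": 0.0342,"hand": 5},{"wx": 0,"wy": 0,"tx": -0.0562,"ty": -0.149,"tz": -0.001,"wz": 0.038,"hand": 5},{"wx": 0,"wy": 0,"tx": -0.0606,"ty": -0.1677,"tz": -0.001,"wz": 0.0416,"hand": 5}]'

```text
time: 32.95
position: [0.4649, -0.2173, 0.1382]
ee_rot: [3.126, -0.294, 0.003]
ft_force: [-2.5, -3.8, 7.4]
width: 0.0104
```

```bash
python3 path.py A .6 1
```

```text
t 32.95 [ 0.4649 -0.2173  0.1382] F [-2.5 -3.8  7.4] w 0.0104
0.463 -0.203 -11.5 tx -0.0083 ty -0.0276 tz 0.0008  w 0.0004 -0.0007 0.0044
0.462 -0.190 -12.2 tx -0.0153 ty -0.0517 tz 0.0007  w 0.0004 -0.0007 0.0082
0.462 -0.178 -12.8 tx -0.0211 ty -0.0758 tz 0.0007  w 0.0004 -0.0007 0.0115
0.461 -0.166 -13.3 tx -0.0258 ty -0.0998 tz 0.0007  w 0.0004 -0.0007 0.0143
0.462 -0.154 -13.7 tx -0.0294 ty -0.1238 tz 0.0006  w 0.0004 -0.0007 0.0166
0.463 -0.142 -14.0 tx -0.0319 ty -0.1478 tz 0.0006  w 0.0004 -0.0007 0.0184
0.465 -0.130 -14.3 tx -0.0332 ty -0.1716 tz 0.0006  w 0.0004 -0.0007 0.0196
0.467 -0.118 -14.4 tx -0.0333 ty -0.1954 tz 0.0005  w 0.0004 -0.0007 0.0204
0.469 -0.107 -14.5 tx -0.0324 ty -0.2191 tz 0.0005  w 0.0004 -0.0007 0.0206
```

Call:
arm_command --plan '[{"wx": 0,"wy": 0,"tx": -0.0083,"ty": -0.025,"tz": -0.001,"wz": 0.0044,"hand": 5},{"wx": 0,"wy": 0,"tx": -0.0153,"ty": -0.05,"tz": -0.001,"wz": 0.0082,"hand": 5},{"wx": 0,"wy": 0,"tx": -0.021,"ty": -0.075,"tz": -0.001,"wz": 0.0115,"hand": 5},{"wx": 0,"wy": 0,"tx": -0.0258,"ty": -0.0998,"tz": -0.001,"wz": 0.0143,"hand": 5},{"wx": 0,"wy": 0,"tx": -0.0294,"ty": -0.1238,"tz": -0.001,"wz": 0.0166,"hand": 5},{"wx": 0,"wy": 0,"tx": -0.0319,"ty": -0.1478,"tz": -0.001,"wz": 0.0184,"hand": 5},{"wx": 0,"wy": 0,"tx": -0.0332,"ty": -0.1716,"tz": -0.001,"wz": 0.0196,"hand": 5},{"wx": 0,"wy": 0,"tx": -0.0333,"ty": -0.1954,"tz": -0.001,"wz": 0.0204,"hand": 5},{"wx": 0,"wy": 0,"tx": -0.0324,"ty": -0.219,"tz": -0.001,"wz": 0.0206,"hand": 5},{"wx": 0,"wy": 0,"tx": -0.0324,"ty": -0.219,"tz": -0.001,"wz": 0.0206,"hand": 5}]'

```text
time: 33.95
position: [0.4689, -0.1043, 0.1381]
ee_rot: [-3.117, 0.39, -0.001]
ft_force: [-0.3, 2.8, 5.7]
width: 0.0102
```

```bash
 python3 -c "
from cad2 import *
snap('side','s28'); run('s28',.498,0,'side',.19);snap('top','t28'); run('t28',.498,0,'top',.19)
print(B:=(.5355,.15))"; python3 path.py B -.15 -.07
```

```text
s28 wood 955 [497.2  10.6] [268. 180.] 75.5
 lid 5601 [493.5   9.5] [243. 171.] 76.0 z 0.116
 bar 426 [ 469.3 -101.8] [ 37. 124.] 65.8 z [0.161 0.17 ]
t28 wood 1313 [496.5   6.7] [269. 178.] 75.8
 lid 6715 [493.8  12.7] [231. 173.] 75.9 z 0.1156
 bar 58 [425.5 -89. ] [32.  9.] 2.9 z [0.163 0.167]
(0.5355, 0.15)
t 34.05 [ 0.4689 -0.1047  0.1381] F [-0.6  2.9  5.9] w 0.0105
0.472 -0.098 -14.5 tx 0.0020 ty -0.0143 tz 0.0007  w -0.0003 -0.0001 0.0009
0.474 -0.089 -14.5 tx 0.0021 ty -0.0321 tz 0.0007  w -0.0003 -0.0001 0.0009
0.476 -0.081 -14.5 tx 0.0021 ty -0.0498 tz 0.0007  w -0.0003 -0.0001 0.0009
0.478 -0.072 -14.5 tx 0.0022 ty -0.0676 tz 0.0007  w -0.0003 -0.0001 0.0009
0.480 -0.064 -14.5 tx 0.0022 ty -0.0854 tz 0.0007  w -0.0003 -0.0001 0.0009
0.483 -0.055 -14.5 tx 0.0023 ty -0.1032 tz 0.0007  w -0.0003 -0.0001 0.0009
0.485 -0.046 -14.5 tx 0.0023 ty -0.1209 tz 0.0008  w -0.0003 -0.0001 0.0009
0.487 -0.038 -14.5 tx 0.0024 ty -0.1387 tz 0.0008  w -0.0003 -0.0001 0.0009
0.489 -0.029 -14.5 tx 0.0024 ty -0.1565 tz 0.0008  w -0.0003 -0.0001 0.0009
```

View pics/t28.png

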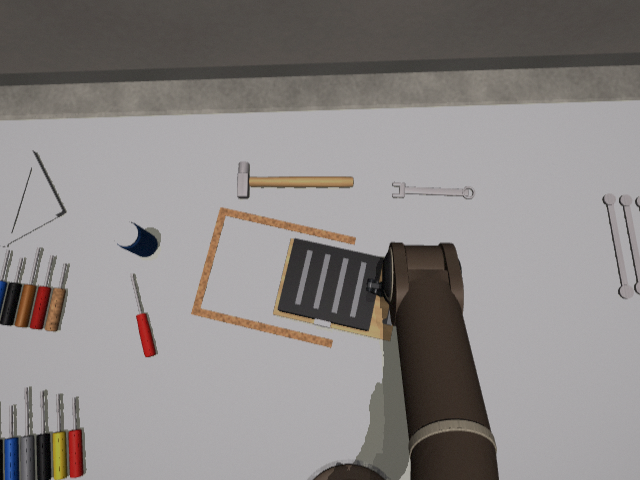

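Call:
arm_command --plan '[{"wx": 0,"wy": 0,"tx": 0.0015,"ty": -0.012,"tz": 0,"wz": 0,"hand": 5},{"wx": 0,"wy": 0,"tx": 0.002,"ty": -0.03,"tz": 0,"wz": 0,"hand": 5},{"wx": 0,"wy": 0,"tx": 0.002,"ty": -0.05,"tz": 0,"wz": 0,"hand": 5},{"wx": 0,"wy": 0,"tx": 0.002,"ty": -0.07,"tz": 0,"wz": 0,"hand": 5},{"wx": 0,"wy": 0,"tx": 0.002,"ty": -0.09,"tz": 0,"wz": 0,"hand": 5},{"wx": 0,"wy": 0,"tx": 0.002,"ty": -0.11,"tz": 0,"wz": 0,"hand": 5},{"wx": 0,"wy": 0,"tx": 0.002,"ty": -0.13,"tz": 0,"wz": 0,"hand": 5},{"wx": 0,"wy": 0,"tx": 0.002,"ty": -0.15,"tz": 0,"wz": 0,"hand": 5},{"wx": 0,"wy": 0,"tx": 0.002,"ty": -0.165,"tz": 0,"wz": 0,"hand": 5}]'

```text
time: 34.95
position: [0.49, -0.0267, 0.1382]
ee_rot: [3.116, -0.393, 0.001]
ft_force: [-1.6, -3.4, 7.2]
width: 0.0106
```

```bash
 python3 -c "
from cad2 import *
snap('side','s29'); run('s29',.517,.08,'side',.19);snap('top','t29'); run('t29',.517,.08,'top',.19)"; python3 path.py B -.07 0; python3 go.py
```

```text
s29 wood 1130 [518.2  84.5] [275. 179.] 75.3
 lid 6237 [516.2  87.6] [240. 169.] 75.2 z 0.116
 bar 442 [490.4 -21.7] [ 31. 124.] 79.7 z [0.161 0.17 ]
t29 wood 834 [519.3  91.1] [259. 177.] 75.6
 lid 6145 [519.8 106.5] [200. 172.] 75.6 z 0.1154
t 35.05 [ 0.4903 -0.0254  0.1382] F [-0.1  2.5  4.2] w 0.0103
0.491 -0.022 -14.5 tx 0.0001 ty -0.0078 tz 0.0007  w -0.0001 -0.0003 0.0008
0.493 -0.014 -14.5 tx 0.0001 ty -0.0234 tz 0.0007  w -0.0001 -0.0003 0.0008
0.495 -0.007 -14.5 tx 0.0001 ty -0.0389 tz 0.0007  w -0.0001 -0.0003 0.0008
0.497 0.001 -14.5 tx 0.0002 ty -0.0545 tz 0.0007  w -0.0001 -0.0003 0.0008
0.499 0.009 -14.5 tx 0.0002 ty -0.0700 tz 0.0007  w -0.0001 -0.0003 0.0008
0.501 0.016 -14.5 tx 0.0003 ty -0.0856 tz 0.0007  w -0.0001 -0.0003 0.0008
0.503 0.024 -14.5 tx 0.0003 ty -0.1012 tz 0.0007  w -0.0001 -0.0003 0.0008
0.505 0.031 -14.5 tx 0.0003 ty -0.1167 tz 0.0007  w -0.0001 -0.0003 0.0008
0.507 0.039 -14.5 tx 0.0004 ty -0.1323 tz 0.0007  w -0.0001 -0.0003 0.0008
t 35.05 pos [ 0.4903 -0.0254  0.1382] yaw -14.3 F [-0.12  2.48  4.17] w 0.0103 q [ 0.17  0.29 -0.26  1.99  0.1   0.86 -1.96]
```

View pics/s29.png

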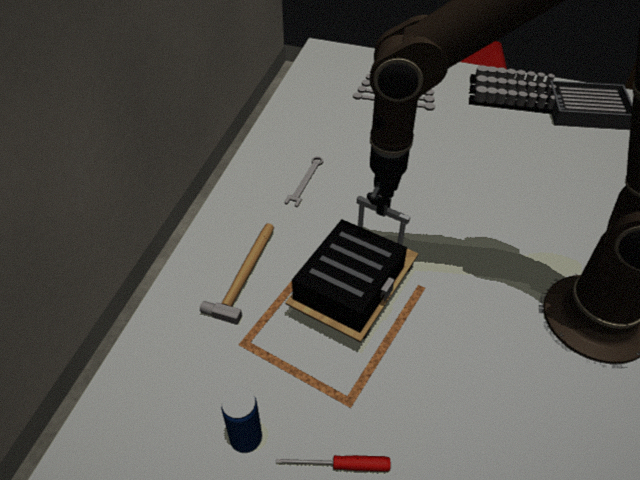

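Call:
arm_command --plan '[{"wx": 0,"wy": 0,"tx": 0,"ty": -0.01,"tz": 0,"wz": 0.0008,"hand": 5},{"wx": 0,"wy": 0,"tx": 0,"ty": -0.026,"tz": 0,"wz": 0.0008,"hand": 5},{"wx": 0,"wy": 0,"tx": 0,"ty": -0.042,"tz": 0,"wz": 0.0008,"hand": 5},{"wx": 0,"wy": 0,"tx": 0,"ty": -0.058,"tz": 0,"wz": 0.0008,"hand": 5},{"wx": 0,"wy": 0,"tx": 0,"ty": -0.074,"tz": 0,"wz": 0.0008,"hand": 5},{"wx": 0,"wy": 0,"tx": 0,"ty": -0.09,"tz": 0,"wz": 0.0008,"hand": 5},{"wx": 0,"wy": 0,"tx": 0,"ty": -0.104,"tz": 0,"wz": 0.0008,"hand": 5},{"wx": 0,"wy": 0,"tx": 0,"ty": -0.117,"tz": 0,"wz": 0.0008,"hand": 5},{"wx": 0,"wy": 0,"tx": 0,"ty": -0.126,"tz": 0,"wz": 0.0008,"hand": 5},{"wx": 0,"wy": 0,"tx": 0,"ty": -0.132,"tz": 0,"wz": 0.0008,"hand": 5}]'

```text
time: 36.05
position: [0.5065, 0.0369, 0.1382]
ee_rot: [3.115, -0.397, 0.001]
ft_force: [-0.8, -2.9, 7.4]
width: 0.0104
```

```bash
 python3 -c "
from cad2 import *
snap('side','s30'); run('s30',.5355,.15,'side',.19);snap('top','t30'); run('t30',.5355,.15,'top',.19)
for w in ('wheel_fl','wheel_rl','wheel_fr','wheel_rr'):
  for r in place_of(w,'side')[:2]: print(w,round(r['conf'],2),np.round(r['pixel']),ray('side',r['pixel'],.016).round(3))
"; python3 go.py
```

```text
s30 wood 1253 [534.5 147.6] [274. 180.] 74.9
 lid 6825 [531.7 150.9] [240. 173.] 74.8 z 0.116
 bar 440 [506.8  41. ] [ 33. 123.] 80.6 z [0.162 0.17 ]
t30 wood 463 [469.7 181.3] [237.  40.] 77.1
 lid 5484 [537.2 168.9] [201. 169.] 75.5 z 0.1153
wheel_rr 0.34 [368. 303.] [0.477 0.117 0.016]
t 36.35 pos [0.5065 0.0373 0.1382] yaw -14.51 F [-0.09  0.21  5.54] w 0.0106 q [ 0.06  0.32 -0.28  1.95  0.12  0.88 -2.1 ]
```

View pics/s30.png

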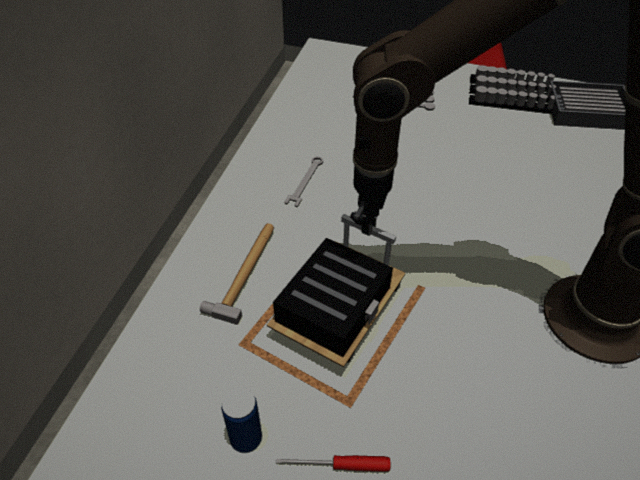

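View pics/t30.png

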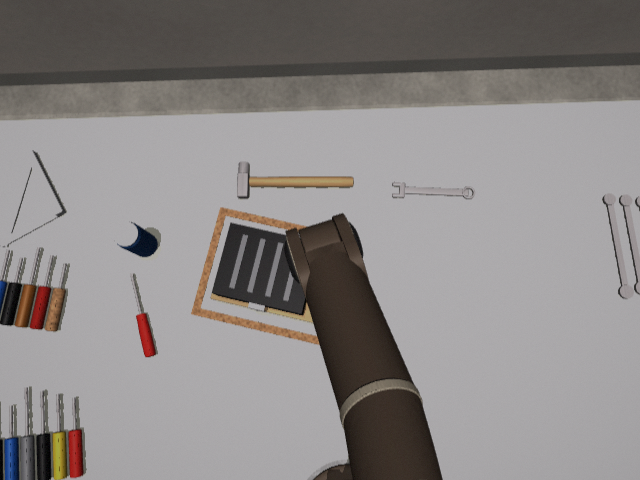

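Call:
arm_command --plan '[{"wx": 0,"wy": 0,"tx": 0,"ty": 0,"tz": 0,"wz": 0,"hand": 15},{"wx": 0,"wy": 0,"tx": 0,"ty": 0,"tz": 0,"wz": 0,"hand": 25},{"wx": 0,"wy": 0,"tx": 0,"ty": 0,"tz": 0,"wz": 0,"hand": 36},{"wx": 0,"wy": 0,"tx": 0,"ty": 0,"tz": 0,"wz": 0,"hand": 36},{"wx": 0,"wy": 0,"tx": 0,"ty": 0,"tz": -0.03,"wz": 0,"hand": 36},{"wx": 0,"wy": 0,"tx": 0,"ty": 0,"tz": -0.08,"wz": 0,"hand": 36},{"wx": 0,"wy": 0,"tx": 0,"ty": 0,"tz": -0.16,"wz": 0,"hand": 36},{"wx": 0,"wy": 0,"tx": 0,"ty": 0.08,"tz": -0.24,"wz": 0,"hand": 36},{"wx": 0,"wy": 0,"tx": 0,"ty": 0.18,"tz": -0.3,"wz": 0,"hand": 36},{"wx": 0,"wy": 0,"tx": 0,"ty": 0.28,"tz": -0.3,"wz": 0,"hand": 36}]'

```text
time: 37.35
position: [0.4767, -0.0866, 0.2901]
ee_rot: [3.117, -0.392, 0.012]
ft_force: [0.7, -0.7, -0.3]
width: 0.0357
```

Call:
arm_command --plan '[{"wx": 0,"wy": 0,"tx": 0,"ty": 0.1,"tz": 0,"wz": 0,"hand": 36},{"wx": 0,"wy": 0,"tx": 0,"ty": 0.2,"tz": 0,"wz": 0,"hand": 36},{"wx": 0,"wy": 0,"tx": 0,"ty": 0.3,"tz": 0,"wz": 0,"hand": 36},{"wx": 0,"wy": 0,"tx": 0,"ty": 0.36,"tz": 0,"wz": 0,"hand": 36},{"wx": 0,"wy": 0,"tx": 0,"ty": 0.36,"tz": 0,"wz": 0,"hand": 36}]'

```text
time: 37.85
position: [0.4282, -0.2655, 0.2865]
ee_rot: [3.113, -0.408, 0.002]
ft_force: [0.8, -0.0, 0.1]
width: 0.0359
```

```bash
 python3 -c "
from cad2 import *
from scipy.optimize import least_squares
snap('side','s31'); run('s31',.5355,.15,'side',.19);snap('top','t31'); run('t31',.5355,.15,'top',.19)
for c in ('side','top'):
 for w in ('wheel_fl','wheel_rl','wheel_fr','wheel_rr'):
  for r in place_of(w,c)[:2]: print(c,w,round(r['conf'],2),np.round(r['pixel']),ray(c,r['pixel'],.016).round(3))
p=cv2.imread('pics/s31.png'); cv2.imwrite('pics/cs31.png',cv2.resize(p[200:420,220:460],None,fx=3,fy=2.7))
p=cv2.imread('pics/t31.png'); cv2.imwrite('pics/ct31.png',cv2.resize(p[190:360,180:400],None,fx=3.5,fy=3.5))
d=np.array([np.cos(np.radians(75.55)),np.sin(np.radians(75.55))])
for n,ff in(('wheel_fl',(105-16,75)),('wheel_fr',(89,-75)),('wheel_rl',(-121,75)),('wheel_rr',(-121,-75))):
  x=np.array([.5355,.15])+(d*ff[0]+np.array([-d[1],d[0]])*ff[1])/1000; print(n,'expected',x.round(3),w2p('side',(*x,.016)).round())
"; python3 go.py
```

```text
s31 wood 1215 [535.2 147.8] [273. 180.] 75.4
 lid 6854 [533.4 150.5] [241. 169.] 75.4 z 0.1161
 bar 497 [506.5  37.4] [ 18. 123.] 74.3 z [0.162 0.166]
t31 wood 1839 [535.4 148. ] [269. 179.] 75.5
 lid 6707 [532.3 149. ] [241. 170.] 75.6 z 0.1154
 bar 350 [507.2  36.9] [ 12. 124.] 75.4 z [0.163 0.167]
top wheel_fl 0.54 [143. 315.] [0.45  0.464 0.016]
wheel_fl expected [0.485 0.255] [348. 355.]
wheel_fr expected [0.63  0.217] [286. 322.]
wheel_rl expected [0.433 0.052] [395. 284.]
wheel_rr expected [0.578 0.014] [336. 257.]
t 38.35 pos [ 0.4308 -0.26    0.2869] yaw -14.42 F [-0.64  0.45 -0.22] w 0.0358 q [ 0.49  0.15 -0.05  1.79  0.01  1.2  -1.38]
```

View pics/cs31.png

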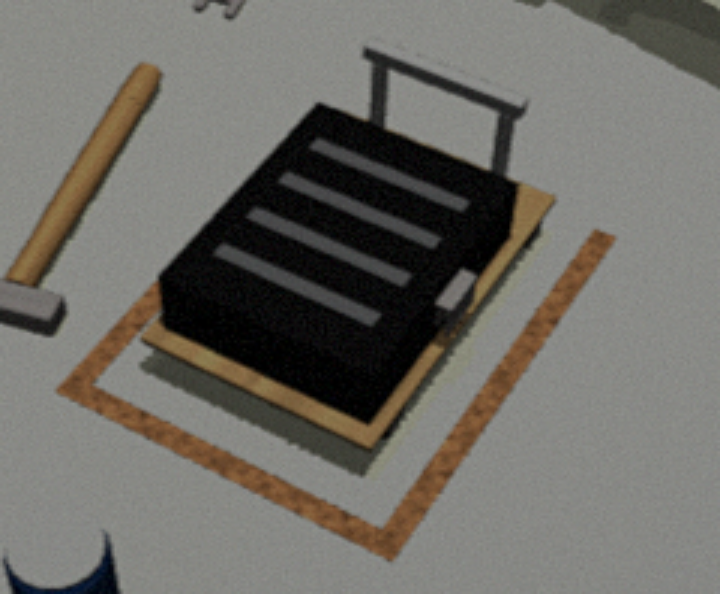

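View pics/ct31.png

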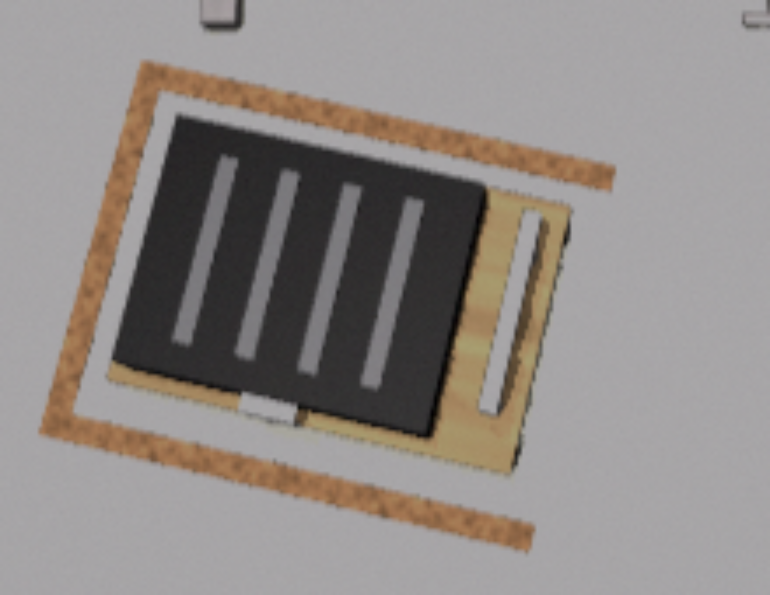

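```bash
python3 -c "
from h import *
print(workorder.close_job()); print(manip.read_state()['time'])"
```

```text
the job is handed in; nothing more can be done
None
the job is handed in; nothing more can be done
```

The job is handed in. All three tape measures on the table are standing in the case, the lid is pressed shut, and the case is parked nose-in in the bay. It took about 38 s of the 210 s allowed.

**Last checks:**
- **Position in the bay:** the case measures (0.535, 0.148) at 75.5°, and the bay (0.5355, 0.150) at about 75.5°. The top picture shows the case square inside the tape on all sides.
- **Lid:** it met a hard stop at 18 N. Afterwards its top measured about 0.116 m above the table, level to within 0.01, which matches the shut height.
- **Castors:** I could not confirm these directly. The network did not find them in the final pictures. I infer that they trail because the last 150 mm was rolled straight, and both rear wheels show just behind the deck edge.
- **Robot and other tools:** the robot ended well clear of everything. The hammer, spanner, screwdriver and can look unmoved in the last pictures.

**What disagreed:** the closed fingertips sat roughly 10 mm behind the tool point instead of 14 mm ahead. My first push at the lid therefore passed over it without moving it. I lowered the tool by about 20 mm and the second push closed the lid.

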